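# Assemble the nested oil strainer and its hold-down bar

## Robot

A 6-joint arm with a two-finger parallel gripper is mounted at the origin on the work surface. World frame = base frame: x ahead of the robot, y to its left, z up, the work surface at z = 0. Lengths are in mm, angles in rad, forces in N, time in s.
With the tool pointing down it reaches from about 400 to 925 mm from the base axis. Payload 12.5 kg.
Tool frame: the origin (TCP) lies midway between the tips of the shut fingers; the grasp point (between the pads) lies 19 mm behind it; z points along the fingers, y is the direction in which the jaws open and shut (so a half turn about z gives the same grasp; the last joint's range is limited). The gripper opens to 95 mm and grips with 3 to 60 N. Pads are 20 mm wide; open, the fingers measure 119 mm over their backs; the gripper's body (75 mm by 180 mm) begins 59 mm behind the grasp point.
Start: joints at [1.038, 0.491, 1.559, -0, 1.092, -0.106], TCP at [258.713, 568.963, 176.961] pointing down, gripper open.
Joint ranges: [-3.1, 3.1], [-0.84, 2.19], [0.05, 2.79], [-1.13, 4.28], [0.06, 2.93], [-2.69, 2.69]. Speed limits (rad/s): [2.22, 2.22, 2.79, 3.14, 3.14, 3.14].

## Interface

Orientations are given as [roll, pitch, yaw] about the fixed x, y, z axes, in that order (R = Rz(yaw) Ry(pitch) Rx(roll)).
In Python, from cell import * gives the robot as it stands. The module is installed in compiled form; this text tells all that it offers.
- The arm moves only by the tool carry_out, never from a script. Its argument "moves" is a list of rows, each an object of numbers: "dx", "dy", "dz": the shift along the tool's x, y, z in m; "twist": the turn about the tool's z in degrees. A call has 1 to 5 rows; each row is the pose to reach, as a shift and turn from the pose commanded when the call began, along the tool's axes at that moment; what a row does not reach only later rows make up. A row lasts 1/10 s, in which the tool goes at most 50 mm and 8.59 degrees, less where a joint would pass 70% of its speed; a pose out of reach is approached as far as the arm can. A call with a gripper value outside its range is refused whole. "grip" is the finger opening in m, from 0 to 0.0951, set as the call begins (left out, the last holds). The fingers move at their own pace and stop on an object; the grip force is fixed at half the most. Time passes only in rows, so rows that repeat a pose let the fingers close. It gives the time, the measured TCP pose, the force and the opening at its end, in the units of the state.
- state(): the state, without advancing time (a new reading comes with each control period).
- read_camera(name): name is "scene" or "top" or "wrist"; returns (picture, depth): 400x640x3 uint8, red, green, blue; 400x640 float32, mm along the optical axis (not along the pixel's ray), 0 where there is no reading.
- camera_info(name): a dict with "mtx" (3x3 intrinsics, pixels), "R" (3x3) and "t" (3): a world point X has camera coordinates R X + t. Camera axes: x right, y down, z forward; pixel columns grow to the right and rows downward; lengths in mm; the calibration is good to about 2 mm. A picture is of the moment at which its call begins: read the wrist's pose just before it. camera_info takes no time and is no camera call; for the wrist camera it gives the pose at the moment of the call.
- job_done(): hands the job in, once; it reports no verdict.
The state is a dict: "t": time; "joints": joint angles; "qvel": joint speeds; "tau": joint torques, N m; "eef_pos": TCP position; "tcp_rot": TCP orientation; "ft_force": force on the tool from outside, world axes, zero at the start; "moment": the same for the moment, N m; "opening": opening from 0.0 (shut) to 1.0 (fully open).
Only numpy, scipy, OpenCV 4.12 (cv2) and the standard library are available. Lean on these libraries where they do the work, as an engineer would, in place of code of your own. Each camera call takes 0.05 s, during which the arm holds its last target. There are 200 camera calls.

## Task

Put the oil strainer together: slide the wide pan along the bench, without lifting it, in between the two guide pins until it rests against the stop of the stand; then stand the medium strainer cup in the pan, and then the narrow strainer cup in the medium one, both upright. Last, pick up the hold-down bar and, keeping it level, lower it over both guide pins until it lies flat on the rim of the narrow cup, letting go only once it rests there. Leave the bottle, the yellow cap and the steel mug where they stand.

Things in the scene. Friction and masses are not known exactly. Their poses are not given: they have to be found in the camera images.
- seat (a point): Centre of the pan's place in the green stand fixed to the bench, at bench height; only bench is under the pan. x points away from the robot into the stop, y along the line of the pins. Open on the -x side. On the +x side two stop blocks 30 mm high, 45 degrees either side of x, meet the pan's wall 58 mm from here; behind them a cross bar 20 mm high, x = 78 to 94 mm.
- pin_left (a point): Tip of the upright steel guide pin at y = +84 mm of the seat: 14 mm in diameter, 145 mm high, its top 12 mm a cone; round foot 34 mm wide, 8 mm high. A side bar 12 mm high runs from the foot back to the cross bar.
- pin_right (a point): Tip of the like guide pin at y = -84 mm of the seat.
- pan_c (a point): Wide open steel pan with a plain wall, 50 mm high, 116 mm outside and 108 mm inside diameter (rolled rim on the top 16 mm 120 mm outside), wall and floor 4 mm, about 0.4 kg. This point lies on its axis half-way up (25 mm), z up. It starts on the bench between the robot and the stand, 15 to 19 cm from its place.
- mid_c (a point): Medium steel strainer cup with slotted wall, open on top, 80 mm high, 90 mm outside and 82 mm inside diameter, wall and floor 4 mm; thick rim on the top 16 mm, 98 mm outside and 82 mm inside (8 mm thick, can be pinched from above). About 0.25 kg. This point lies on its axis half-way up (40 mm), z up.
- small_c (a point): Narrow tall steel strainer cup with slotted wall, open on top, 110 mm high, 62 mm outside and 54 mm inside diameter, wall and floor 4 mm; thick rim on the top 16 mm, 66 mm outside and 50 mm inside. About 0.18 kg. This point lies on its axis half-way up (55 mm), z up.
- bar_grip (a point): Aluminium bar lying flat, 50 (x) by 200 (y) by 12 mm (z), about 0.4 kg, with two 20 mm through holes at y = +84 and -84 mm; either end fits either pin. Black fin handle 14 (x) by 60 (y) mm on its middle, 42 mm high. This point is mid-fin, 34 mm above the underside, y along the bar. On the nested cups its underside rests 118 mm above the bench.
- bottle: Bystander: full oil bottle with a yellow cap, 72 mm in diameter, 240 mm high; origin at the centre of its underside.
- cap: Bystander: yellow bottle cap, 38 mm in diameter, 16 mm high; origin at the centre of its underside.
- mug: Bystander: plain steel drinking cup without slots, 72 mm in diameter, 80 mm high; origin at the centre of its underside.
Mind the look-alikes: they are no part of the job. What is shaped like the part that bears pan_c but purple or red is not meant.

How it is judged:
By the outcome, as a careful person would: the job done as asked, in the order asked, and still so for the second after the job is handed in, with the robot touching nothing.
It also fails if it takes over 72 s, if anything falls off the work surface, if the arm or the gripper's body presses on something with over 40 N, if the wrist force passes 120 N, or if a joint passes its speed limit or range.

## Working session

There is one attempt and no reset: what is moved stays moved. The work goes in short steps, Python scripts to look and compute and a tool call to move; the robot and the scene stay as the last step left them, time stands still between calls to the robot, and variables do not carry over. Pictures are saved under pics/ and viewed, about 8 in all and at most 12, crops included, and the job is handed in when it is done.

Besides the shell and the picture viewer there is one more tool, called as name(argument=value, ...) on one line, values as JSON. carry_out: Moves the arm, as the interface text tells. Its arguments: {"type":"object","properties":{"moves":{"type":"array","items":{"type":"object","properties":{"dx":{"type":"number"},"dy":{"type":"number"},"dz":{"type":"number"},"twist":{"type":"number"}}}},"grip":{"type":"number"}},"required":["moves"]}

```bash
mkdir -p pics; cat > h.py <<'E'
from cell import *
import numpy as np, cv2
def snap(n, f=None):
    ci=camera_info(n); im,d=read_camera(n)
    if f: cv2.imwrite('pics/'+f,im[:,:,::-1]); np.savez('pics/'+f+'.npz',im=im,d=d,**{k:np.array(ci[k]) for k in('mtx','R','t')})
    return im,d,ci
def cloud(d,ci):
    v,u=np.mgrid[:400,:640]; K=np.array(ci['mtx'])
    P=np.stack([(u-K[0,2])/K[0,0]*d,(v-K[1,2])/K[1,1]*d,d],-1)
    return (P-np.array(ci['t']).reshape(3))@np.array(ci['R'])
E
python3 - <<'E'
from h import *
for n in('top','scene'):
    im,d,ci=snap(n,n+'1.png'); print(n,np.round(-np.array(ci['R']).T@np.array(ci['t'])),ci['mtx'][0][0],(d==0).mean())
print(state())
E
```

```text
top [ 461.  105. 1109.] 424.90589294350957 0.0039609375
scene [878. 681. 822.] 382.74128452642503 0.00387890625
{'t': 0.1, 'joints': array([ 1.03841705e+00,  4.91488873e-01,  1.55939778e+00, -6.87445065e-06,
        1.09170026e+00, -1.05552959e-01]), 'qvel': array([ 5.05475720e-04, -9.00620458e-04, -2.54995451e-03,  2.14975822e-03,
        9.15719807e-05,  1.32050936e-04]), 'tau': array([ 2.20751914e-03, -6.13625264e+01, -2.58610046e+01,  6.93642022e-02,
        4.70007677e-02,  4.77256651e-05]), 'eef_pos': array([258.56299768, 568.72562983, 176.42347752]), 'tcp_rot': array([-3.14060329e+00, -9.86883973e-05,  2.71476946e+00]), 'ft_force': array([ 0.36788012, -0.03748402, -0.20792738]), 'moment': array([0.07996945, 0.02127613, 0.00159171]), 'opening': 1.0001437668610638}
```

View pics/top1.png

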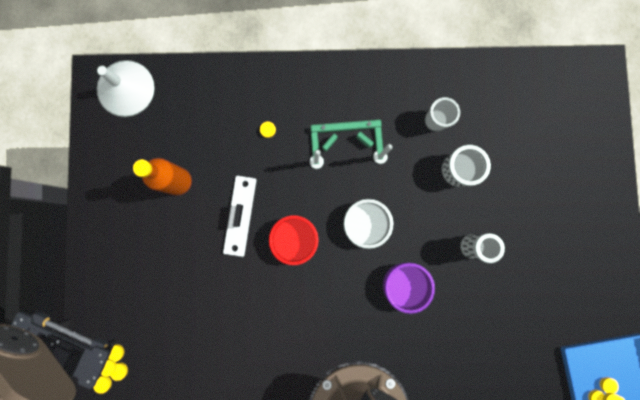

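View pics/scene1.png

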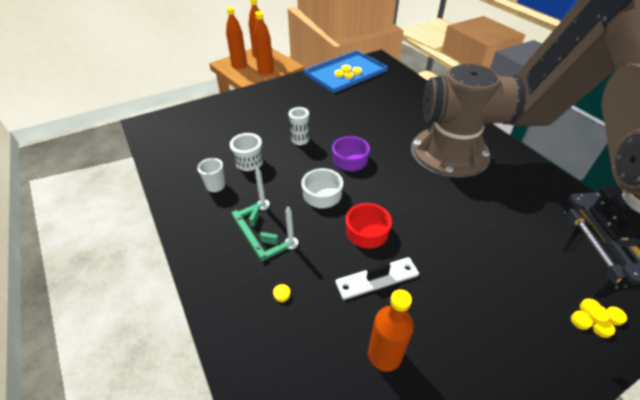

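The top view shows the stand at about (348,145), with pins at (317,160) and (380,157). The steel pan is at (368,223), the medium cup at (468,165), the narrow cup at (488,248) and the bar at (240,216). The look-alikes are red (294,240), purple (410,288), the mug (443,113), the cap (268,129) and the bottle (165,175). The scene view agrees with this.

```bash
cat >> h.py <<'E'
from scipy.optimize import least_squares
def load(f):
    z=np.load('pics/'+f+'.npz'); return z['im'],z['d'],dict(mtx=z['mtx'],R=z['R'],t=z['t'])
def circ(P,r=None):
    "circle fit to the xy of a rim ring; radius free unless given"
    f=lambda p:np.hypot(P[:,0]-p[0],P[:,1]-p[1])-(p[2] if r is None else r)
    return least_squares(f,[*P[:,:2].mean(0),r or 50],loss='soft_l1',f_scale=2).x
E
python3 - <<'E'
from h import *
for n in('top','scene'):
    im,d,ci=load(n+'1.png'); P=cloud(d,ci)
    ok=(d>0)&(P[...,0]>250)&(P[...,0]<900)&(abs(P[...,1])<480)
    fl=ok&(abs(P[...,2])<12); print(n,'bench z',np.median(P[fl][:,2]))
    m=(ok&(P[...,2]>6)&(P[...,2]<260)).astype(np.uint8)
    k,lab,st,c=cv2.connectedComponentsWithStats(m)
    for i in range(1,k):
        if st[i,4]<40: continue
        Q=P[lab==i]; zt=np.percentile(Q[:,2],97)
        T=Q[Q[:,2]>zt-7]; h=cv2.convexHull(T[:,:2].astype(np.float32))[:,0]
        print(np.round(c[i]),st[i,4],'z',round(zt,1),'med',np.round(np.median(Q,0)),'ringfit',np.round(circ(T),1),'hullfit',np.round(circ(h),1),'col',np.median(im[lab==i],0))
E
```

```text
top bench z 0.4263573775013883
[443. 113.] 710 z 81.7 med [ 755. -233.   53.] ringfit [ 748.3 -225.1   33.4] hullfit [ 748.7 -225.4   35.4] col [122. 129. 127.]
[349. 138.] 1052 z 137.7 med [720.   5.  18.] ringfit [795.4  19.5 171.2] hullfit [651.1  10.6  88.3] col [104. 183. 145.]
[267. 129.] 168 z 20.0 med [728. 221.  16.] ringfit [728.8 220.4  13.3] hullfit [729.5 220.9  18.2] col [255. 254.  30.]
[364. 139.] 116 z 33.8 med [694. -31.  28.] ringfit [ 91690.9 -81289.7 121995.8] hullfit [709.3 -44.   25.3] col [ 85.5 158.5 122. ]
[330. 142.] 100 z 32.7 med [688.  58.  29.] ringfit [779.  158.2 134.1] hullfit [699.2  67.8  24.2] col [ 92.  172.5 132. ]
[467. 166.] 1070 z 82.3 med [ 616. -290.   63.] ringfit [ 614.9 -279.6   44.9] hullfit [ 615.  -280.1   48.8] col [136. 145. 142.]
[164. 175.] 1405 z 241.5 med [591. 442. 157.] ringfit [597.6 457.5  11.7] hullfit [597.6 458.1  15.9] col [188.  87.  15.]
[239. 215.] 1437 z 55.0 med [503. 293.  13.] ringfit [ 6490.3 36221.5 36422.2] hullfit [501.2 269.2  35.6] col [252. 253. 253.]
[371. 223.] 560 z 52.6 med [478. -49.  48.] ringfit [477
[... 1166 characters left out ...]
 32.] ringfit [477.4 -28.7  56.6] hullfit [476.9 -29.5  60. ] col [171. 180. 178.]
[368. 224.] 1008 z 50.1 med [440. 158.  33.] ringfit [440.6 158.3  56.6] hullfit [440.1 157.8  59.5] col [190.  25.  23.]
[269. 237.] 144 z 30.5 med [691.  63.  24.] ringfit [ 128.5 -583.2  855.3] hullfit [699.3  71.   24. ] col [ 61.  122.5  91.5]
[376. 277.] 1468 z 53.1 med [514. 301.  11.] ringfit [ 271.2 -883.4 1204.9] hullfit [500.5 271.7  37.1] col [247. 248. 249.]
[282. 292.] 195 z 17.1 med [730. 225.  14.] ringfit [729.3 223.2  13.5] hullfit [729.2 222.7  18.3] col [255. 255.  47.]
[389. 325.] 1620 z 240.1 med [615. 465. 165.] ringfit [599.5 460.6  11.7] hullfit [598.1 460.   16.1] col [172.  70.  11.]
```

```bash
cat >> h.py <<'E'
def plan(x,y,z,yaw=np.pi/2,s=None,step=44):
    "print per call of 5 rows the end shift/turn in the tool axes of that call's start"
    if s is None: st=state(); s=[*st['eef_pos'],st['tcp_rot'][2]]
    s=np.array(s,float); g=np.array([x,y,z,yaw],float); D=g-s; D[3]=(D[3]+np.pi)%(2*np.pi)-np.pi
    n=int(np.ceil(max(np.linalg.norm(D[:3])/step,abs(np.degrees(D[3]))/8)))
    print('from',np.round(s,3),'rows',n)
    k=0
    while k<n:
        m=min(5,n-k); a=s+D*k/n; d=D*m/n; c,q=np.cos(a[3]),np.sin(a[3])
        print(' %d rows: dx %.4f dy %.4f dz %.4f twist %.2f'%(m,(c*d[0]+q*d[1])/1e3,(q*d[0]-c*d[1])/1e3,-d[2]/1e3,-np.degrees(d[3]))); k+=m
    return g
E
python3 - <<'E'
from h import *
ci=camera_info('wrist'); R=np.array(ci['R']); print('wrist cam',-R.T@np.array(ci['t']).ravel(),R.round(3).tolist(),ci['mtx'][0][0])
for n in('top','scene'):
    im,d,ci=load(n+'1.png'); P=cloud(d,ci)
    m=(d>0)&(P[...,0]>600)&(P[...,0]<780)&(P[...,1]>-120)&(P[...,1]<140)
    Q=P[m&(P[...,2]>40)&(P[...,2]<180)]
    for s in(1,-1):
        A=Q[(Q[:,1]-12)*s>0]; print(n,len(A),'zmax',A[:,2].max(),'mean',A.mean(0).round(1),'top',A[A[:,2]>A[:,2].max()-30].mean(0).round(1))
    B=P[m&(P[...,2]>14)&(P[...,2]<26)&(P[...,0]>715)]
    r=cv2.minAreaRect(B[:,:2].astype(np.float32)); print('crossbar',r)
plan(430,0,350)
E
```

```text
wrist cam [183.51350548 602.52037645 384.63587035] [[0.414, 0.91, -0.001], [0.872, -0.396, 0.288], [0.262, -0.121, -0.957]] 280.3513861904489
top 65 zmax 144.6985292802439 mean [639.1  94.2 108.8] top [640.5  94.  134.9]
top 85 zmax 146.52677342011026 mean [649.9 -71.2 105.5] top [651.2 -72.2 134.6]
crossbar ((730.7566528320312, 15.593475341796875), (181.01405334472656, 31.021202087402344), 89.85254669189453)
scene 156 zmax 144.31496238833077 mean [643.7  99.5  95.1] top [643.5  98.6 129.5]
scene 139 zmax 144.21767624498787 mean [653.5 -67.7  94.1] top [653.3 -68.3 128.4]
crossbar ((732.553466796875, 16.960983276367188), (17.153764724731445, 184.44113159179688), 3.4284462928771973)
from [258.563 568.726 176.423   2.715] rows 15
 5 rows: dx -0.1305 dy -0.1489 dz -0.0579 twist 21.85
 5 rows: dx -0.1765 dy -0.0896 dz -0.0579 twist 21.85
 5 rows: dx -0.1972 dy -0.0175 dz -0.0579 twist 21.85
```

carry_out(moves=[{"dx": -0.026, "dy": -0.03, "dz": -0.0115, "twist": 4.4}, {"dx": -0.052, "dy": -0.06, "dz": -0.023, "twist": 8.7}, {"dx": -0.078, "dy": -0.09, "dz": -0.0345, "twist": 13.1}, {"dx": -0.104, "dy": -0.119, "dz": -0.046, "twist": 17.5}, {"dx": -0.13, "dy": -0.149, "dz": -0.058, "twist": 21.8}])

```text
t: 0.6
eef_pos: [315.4, 377.9, 235.1]
tcp_rot: [-3.141, 0.0, 2.331]
ft_force: [0.5, 0.3, 0.5]
opening: 1.002
```

```bash
python3 -c "
from h import *
plan(540,20,260)"
```

```text
from [315.419 377.948 235.114   2.331] rows 10
 5 rows: dx -0.2071 dy -0.0420 dz -0.0124 twist 21.79
 5 rows: dx -0.2079 dy 0.0378 dz -0.0124 twist 21.79
```

carry_out(moves=[{"dx": -0.041, "dy": -0.008, "dz": -0.0025, "twist": 4.4}, {"dx": -0.083, "dy": -0.017, "dz": -0.005, "twist": 8.7}, {"dx": -0.124, "dy": -0.025, "dz": -0.0075, "twist": 13.1}, {"dx": -0.166, "dy": -0.034, "dz": -0.01, "twist": 17.5}, {"dx": -0.207, "dy": -0.042, "dz": -0.0125, "twist": 21.8}])

```text
t: 1.1
eef_pos: [428.7, 199.3, 247.5]
tcp_rot: [-3.142, -0.0, 1.951]
ft_force: [1.3, 0.7, -0.0]
opening: 1.0
```

carry_out(moves=[{"dx": -0.042, "dy": 0.0075, "dz": -0.0025, "twist": 4.4}, {"dx": -0.083, "dy": 0.015, "dz": -0.005, "twist": 8.7}, {"dx": -0.125, "dy": 0.023, "dz": -0.0075, "twist": 13.1}, {"dx": -0.166, "dy": 0.03, "dz": -0.01, "twist": 17.5}, {"dx": -0.208, "dy": 0.038, "dz": -0.0125, "twist": 21.8}])

```text
t: 1.6
eef_pos: [541.6, 20.6, 259.9]
tcp_rot: [-3.141, -0.0, 1.57]
ft_force: [-0.0, 1.5, -0.2]
opening: 1.002
```

carry_out(moves=[{"dx": 0}])

```text
schema error: expected keys dx, dy, dz, twist
```

```bash
cat >> h.py <<'E'
def pins(P,d,n=''):
    m=(d>0)&(P[...,0]>600)&(P[...,0]<700)&(P[...,1]>-120)&(P[...,1]<140)&(P[...,2]>50)&(P[...,2]<180)
    Q=P[m]; o=[]
    for s in(1,-1):
        A=Q[(Q[:,1]-12)*s>0]
        if len(A)<20: print('few',s); continue
        L=np.polyfit(A[:,2],A[:,:2],1); o.append(L[0]*140+L[1])
        print('pin',s,len(A),'zmax',A[:,2].max().round(1),'mean',A.mean(0).round(1),'at140',o[-1].round(1),'at20',(L[0]*20+L[1]).round(1))
def rims(P,d,targets):
    for nm,x,y,zt,r in targets:
        m=(d>0)&(np.hypot(P[...,0]-x,P[...,1]-y)<r+20)&(P[...,2]>zt-7)&(P[...,2]<zt+8)
        T=P[m]; h=cv2.convexHull(T[:,:2].astype(np.float32))[:,0]
        print(nm,len(T),'z',np.median(T[:,2]).round(1),'ring',circ(T).round(1),'hull',circ(h).round(1))
E
python3 - <<'E'
from h import *
print(state()['eef_pos'],state()['tcp_rot'])
im,d,ci=snap('wrist','w1.png'); P=cloud(d,ci)
pins(P,d)
rims(P,d,[('pan',477,-30,50,60),('mid',615,-278,80,49),('small',414,-303,110,33)])
b=(d>0)&(abs(P[...,2])<12); print('bench',np.median(P[b][:,2]))
E
```

```text
[541.61282334  20.56486404 259.87129789] [-3.14119958e+00 -2.13129053e-04  1.57005237e+00]
pin 1 296 zmax 146.8 mean [636.8  92.8 113.2] at140 [638.2  92.6] at20 [632.2  93.5]
pin -1 95 zmax 97.5 mean [646.6 -71.8  70.2] at140 [640.2 -76.9] at20 [651.3 -68.2]
pan 997 z 50.2 ring [475.9 -32.3  56.4] hull [475.4 -33.1  59.5]
mid 324 z 79.9 ring [ 612.9 -283.3   48.2] hull [ 612.9 -280.4   47.8]Traceback (most recent call last):
  File "<stdin>", line 5, in <module>
  File "h.py", line 40, in rims
    T=P[m]; h=cv2.convexHull(T[:,:2].astype(np.float32))[:,0]
              ~~~~~~~~~~~~~~~~~~~~~~~~~~~~~~~~~~~~~~~~~~^^^^^
TypeError: 'NoneType' object is not subscriptable
```

View pics/w1.png

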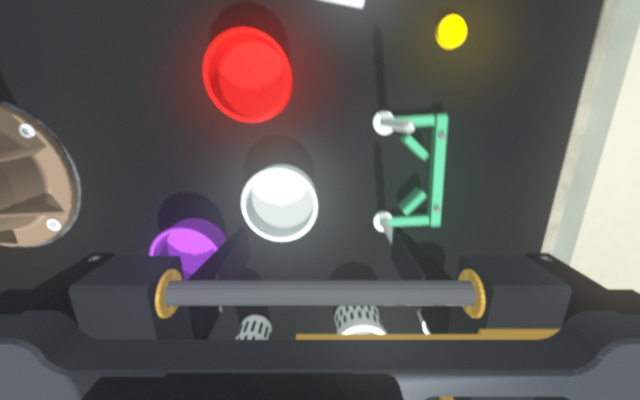

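The wrist view shows the steel pan at (280,203), and the pin tips and stand around (383–440,120–225). The red and purple pans stay well clear. I'll pinch the pan's rear wall, with the jaws along the stand axis.

```bash
python3 -c "
from h import *
g=plan(419.8,-34.5,110,1.633); plan(419.8,-34.5,24,1.633,g)"
```

```text
from [544.739  16.243 259.809   1.563] rows 5
 5 rows: dx -0.0517 dy -0.1246 dz 0.1498 twist -3.99
from [419.8   -34.5   110.      1.633] rows 2
 2 rows: dx 0.0000 dy 0.0000 dz 0.0860 twist -0.00
```

carry_out(moves=[{"dx": -0.01, "dy": -0.025, "dz": 0.03, "twist": -0.8}, {"dx": -0.021, "dy": -0.05, "dz": 0.06, "twist": -1.6}, {"dx": -0.031, "dy": -0.075, "dz": 0.09, "twist": -2.4}, {"dx": -0.052, "dy": -0.125, "dz": 0.15, "twist": -4.0}, {"dx": -0.052, "dy": -0.125, "dz": 0.15, "twist": -4.0}], grip=0.05)

```text
t: 2.15
eef_pos: [413.4, -30.2, 108.1]
tcp_rot: [-3.139, -0.001, 1.644]
ft_force: [0.4, -0.1, -0.6]
opening: 0.637
```

carry_out(moves=[{"dx": 0, "dy": 0, "dz": 0, "twist": 0}, {"dx": 0, "dy": 0, "dz": 0, "twist": 0}])

```text
t: 2.35
eef_pos: [416.9, -30.3, 110.2]
tcp_rot: [3.141, -0.0, 1.642]
ft_force: [0.2, -0.8, -0.7]
opening: 0.534
```

```bash
python3 -c "
from h import *
im,d,ci=snap('wrist','w2.png');P=cloud(d,ci); rims(P,d,[('pan',477,-30,50,60)])
g=plan(419.8,-34.5,24,1.633)"
```

```text
pan 2262 z 50.2 ring [474.6 -32.1  56.2] hull [475.1 -32.7  59.5]
from [417.619 -30.19  110.666   1.643] rows 2
 2 rows: dx -0.0045 dy 0.0019 dz 0.0867 twist 0.57
```

carry_out(moves=[{"dx": -0.0045, "dy": 0.001, "dz": 0.03, "twist": 0.5}, {"dx": -0.0045, "dy": 0.001, "dz": 0.06, "twist": 0.5}, {"dx": -0.0045, "dy": 0.001, "dz": 0.086, "twist": 0.5}, {"dx": -0.0045, "dy": 0.001, "dz": 0.086, "twist": 0.5}])

```text
t: 2.8
eef_pos: [417.8, -34.1, 22.5]
tcp_rot: [-3.139, -0.001, 1.635]
ft_force: [0.3, 0.6, -0.2]
opening: 0.525
```

carry_out(moves=[{"dx": 0, "dy": 0, "dz": 0, "twist": 0}, {"dx": 0, "dy": 0, "dz": 0, "twist": 0}, {"dx": 0, "dy": 0, "dz": 0, "twist": 0}, {"dx": 0, "dy": 0, "dz": 0, "twist": 0}, {"dx": 0, "dy": 0, "dz": 0, "twist": 0}], grip=0.0)

```text
t: 3.3
eef_pos: [417.9, -34.6, 24.5]
tcp_rot: [3.14, 0.0, 1.634]
ft_force: [-0.5, 0.1, 0.1]
opening: 0.165
```

carry_out(moves=[{"dx": 0, "dy": 0, "dz": 0, "twist": 0}, {"dx": 0, "dy": 0, "dz": 0, "twist": 0}])

```text
t: 3.5
eef_pos: [417.6, -34.5, 24.0]
tcp_rot: [3.141, -0.0, 1.634]
ft_force: [-0.9, 0.6, 0.2]
opening: 0.02
```

```bash
python3 -c "
from h import *
im,d,ci=snap('wrist','w3.png');P=cloud(d,ci); rims(P,d,[('pan',477,-30,50,60)])
for n in('top','scene'):
  im,d,ci=snap(n,n+'3.png');P=cloud(d,ci);rims(P,d,[('pan',477,-30,50,60)])
s=state();print(s['ft_force'],s['opening'])
g=plan(640-57.1,9.0-3.5,24.5,1.633,step=40)"
```

```text
pan 3366 z 50.1 ring [474.  -32.1  56.3] hull [475.1 -32.8  59.8]
pan 207 z 50.3 ring [477.  -31.2  56.8] hull [477.6 -31.4  59.2]
pan 251 z 47.2 ring [477.1 -28.9  56.7] hull [476.6 -29.5  59.7]
[-0.20697497 -0.21170148 -0.1467552 ] 0.005504447316420215
from [417.604 -34.523  23.907   1.634] rows 5
 5 rows: dx 0.0294 dy 0.1675 dz -0.0006 twist 0.08
```

The gripper shut to almost nothing, so the wall is not between the pads. I'll look at the picture.

View pics/w3.png

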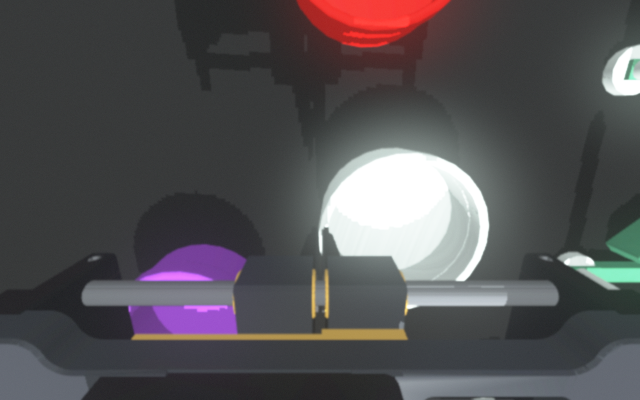

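carry_out(moves=[{"dx": 0.0015, "dy": 0.006, "dz": 0, "twist": 0}, {"dx": 0.003, "dy": 0.012, "dz": 0, "twist": 0}, {"dx": 0.005, "dy": 0.02, "dz": 0, "twist": 0}, {"dx": 0.005, "dy": 0.02, "dz": 0, "twist": 0}])

```text
t: 4.05
eef_pos: [438.6, -28.0, 23.9]
tcp_rot: [3.141, 0.0, 1.635]
ft_force: [0.6, 0.1, -0.5]
opening: 0.004
```

```bash
python3 -c "
from h import *
im,d,ci=snap('wrist','w4.png');P=cloud(d,ci); rims(P,d,[('pan',485,-29,50,60)])
for n in('top','scene'):
  im,d,ci=snap(n,n+'4.png');P=cloud(d,ci);rims(P,d,[('pan',490,-29,50,60)])
s=state();print(s['eef_pos'],s['ft_force'],s['opening'])
cv2.imwrite('pics/w4c.png',cv2.resize(snap('wrist')[0][200:330,220:500,::-1],None,fx=2.8,fy=2.8))
"
```

```text
pan 3165 z 50.1 ring [474.6 -31.4  55.9] hull [475.2 -32.3  59.4]
pan 106 z 49.4 ring [477.3 -31.2  56.7] hull [477.6 -31.4  59.2]
pan 220 z 47.5 ring [477.5 -28.7  56.8] hull [477.5 -29.5  59.7]
[437.07751569 -28.12110743  23.8105664 ] [ 0.03155507 -0.37942604 -0.14784966] 0.008378910248914496
```

View pics/w4c.png

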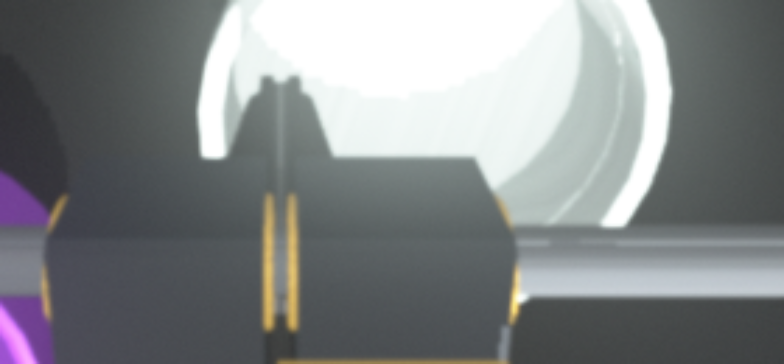

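```bash
python3 -c "
from h import *
im,d,ci=load('w4.png');P=cloud(d,ci);K,R,t=ci['mtx'],ci['R'],ci['t']
q=K@(R@np.array([437,-28,24.])+t.ravel());print('tcp px',q[:2]/q[2],q[2])
for v in range(215,262,5): print(v,[P[v,u].round(0).tolist() for u in(300,312,320,328)])
for n in('top4.png','scene4.png'):
  im,d,ci=load(n);P=cloud(d,ci);K,R,t=ci['mtx'],ci['R'],ci['t']
  q=K@(R@np.array([437,-28,24.])+t.ravel());print(n,q[:2]/q[2],q[2])
im=load('scene4.png')[0][100:290,220:480,::-1]
cv2.imwrite('pics/s4c.png',cv2.resize(im,None,fx=3,fy=3))
"
```

```text
tcp px [318.86422439 221.5175755 ] 222.71234521008117
215 [[423.0, -14.0, 51.0], [431.0, -30.0, 4.0], [438.0, -29.0, 5.0], [445.0, -29.0, 5.0]]
220 [[423.0, -18.0, 50.0], [431.0, -35.0, 4.0], [438.0, -34.0, 5.0], [445.0, -33.0, 6.0]]
225 [[422.0, -36.0, 14.0], [432.0, -39.0, 5.0], [439.0, -39.0, 4.0], [446.0, -38.0, 5.0]]
230 [[422.0, -39.0, 17.0], [432.0, -44.0, 4.0], [437.0, -18.0, 65.0], [446.0, -43.0, 4.0]]
235 [[422.0, -42.0, 20.0], [432.0, -17.0, 75.0], [437.0, -18.0, 72.0], [442.0, -16.0, 75.0]]
240 [[423.0, -45.0, 23.0], [432.0, -18.0, 81.0], [437.0, -18.0, 79.0], [442.0, -17.0, 81.0]]
245 [[423.0, -47.0, 29.0], [433.0, -17.0, 89.0], [437.0, -18.0, 86.0], [442.0, -16.0, 89.0]]
250 [[424.0, -48.0, 36.0], [433.0, -17.0, 95.0], [437.0, -18.0, 92.0], [441.0, -17.0, 95.0]]
255 [[424.0, -49.0, 43.0], [433.0, -17.0, 101.0], [437.0, -18.0, 98.0], [441.0, -16.0, 101.0]]
260 [[429.0, 6.0, 148.0], [433.0, 7.0, 148.0], [437.0, -18.0, 103.0], [438.0, 7.0, 148.0]]
top4.png [365.90341528 239.02961522] 1079.2848489177823
scene4.png [334.10058566 183.80458776] 1152.6003033471375
```

View pics/s4c.png

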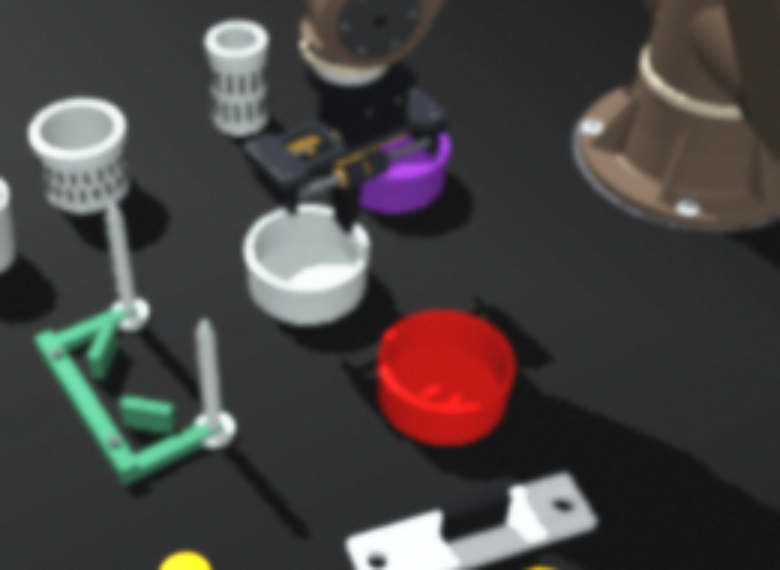

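The depth data explains the miss. The fingertips really end at about z=62 while the state says TCP z=24, so the tips sit about 38 mm above the stated TCP and passed over the 50 mm rim. The scene crop agrees, with the finger at rim level at (345,225). I'll work with tip = TCP + 38 mm. Next I'll go back, open and descend.

carry_out(moves=[{"dx": -0.0025, "dy": -0.009, "dz": 0, "twist": 0}, {"dx": -0.005, "dy": -0.0185, "dz": 0, "twist": 0}, {"dx": -0.005, "dy": -0.0185, "dz": 0, "twist": 0}, {"dx": -0.005, "dy": -0.0185, "dz": 0, "twist": 0}, {"dx": -0.005, "dy": -0.0185, "dz": 0, "twist": 0}], grip=0.05)

```text
t: 4.75
eef_pos: [419.3, -34.6, 24.0]
tcp_rot: [3.141, 0.0, 1.634]
ft_force: [1.1, 0.6, 0.8]
opening: 0.367
```

carry_out(moves=[{"dx": 0, "dy": 0, "dz": 0.01, "twist": 0}, {"dx": 0, "dy": 0, "dz": 0.022, "twist": 0}, {"dx": 0, "dy": 0, "dz": 0.034, "twist": 0}, {"dx": 0, "dy": 0, "dz": 0.034, "twist": 0}])

```text
t: 5.15
eef_pos: [418.4, -34.2, -11.6]
tcp_rot: [-3.139, -0.001, 1.635]
ft_force: [0.8, -0.3, -1.0]
opening: 0.52
```

carry_out(moves=[{"dx": 0, "dy": 0, "dz": 0, "twist": 0}, {"dx": 0, "dy": 0, "dz": 0, "twist": 0}, {"dx": 0, "dy": 0, "dz": 0, "twist": 0}, {"dx": 0, "dy": 0, "dz": 0, "twist": 0}, {"dx": 0, "dy": 0, "dz": 0, "twist": 0}], grip=0.0)

```text
t: 5.65
eef_pos: [419.2, -34.4, -9.8]
tcp_rot: [3.141, 0.0, 1.634]
ft_force: [0.1, 0.1, -0.2]
opening: 0.164
```

carry_out(moves=[{"dx": 0, "dy": 0, "dz": 0, "twist": 0}, {"dx": 0, "dy": 0, "dz": 0, "twist": 0}])

```text
t: 5.85
eef_pos: [419.3, -34.5, -9.9]
tcp_rot: [3.141, 0.0, 1.634]
ft_force: [-0.8, -0.6, 3.4]
opening: 0.079
```

```bash
python3 -c "
from h import *
for n in('wrist','top','scene'):
  im,d,ci=snap(n,n+'5.png');P=cloud(d,ci);rims(P,d,[('pan',477,-30,50,60)])
s=state();print(s['ft_force'],s['opening'])
g=plan(640-57.1,11.0-3.5,s['eef_pos'][2],1.633,step=35)"
```

```text
pan 6044 z 50.0 ring [473.6 -31.7  56.1] hull [474.4 -32.7  60. ]
pan 219 z 49.7 ring [476.5 -31.2  56.9] hull [476.4 -31.4  59.4]
pan 233 z 47.6 ring [477.2 -28.5  56.5] hull [476.6 -29.3  59.8]
[-0.67888764 -1.20387677  5.83973316] 0.07603493066573727
from [419.238 -34.485  -9.945   1.634] rows 5
 5 rows: dx 0.0315 dy 0.1660 dz -0.0000 twist 0.07
```

Now the wall is held (7 mm opening). I'll drag the pan towards the seat, stopping short first.

carry_out(moves=[{"dx": 0.003, "dy": 0.015, "dz": 0, "twist": 0}, {"dx": 0.0065, "dy": 0.035, "dz": 0, "twist": 0}, {"dx": 0.0105, "dy": 0.055, "dz": 0, "twist": 0}, {"dx": 0.014, "dy": 0.075, "dz": 0, "twist": 0}, {"dx": 0.018, "dy": 0.095, "dz": 0, "twist": 0}])

```text
t: 6.5
eef_pos: [512.1, -10.1, -10.0]
tcp_rot: [-3.139, -0.0, 1.635]
ft_force: [-4.9, -1.7, 7.0]
opening: 0.076
```

carry_out(moves=[{"dx": 0.004, "dy": 0.02, "dz": 0, "twist": 0}, {"dx": 0.0075, "dy": 0.04, "dz": 0, "twist": 0}, {"dx": 0.011, "dy": 0.055, "dz": 0, "twist": 0}, {"dx": 0.013, "dy": 0.065, "dz": 0, "twist": 0}, {"dx": 0.013, "dy": 0.065, "dz": 0, "twist": 0}])

```text
t: 7.0
eef_pos: [578.1, 7.0, -9.9]
tcp_rot: [3.14, 0.0, 1.635]
ft_force: [3.2, 0.4, 3.5]
opening: 0.077
```

```bash
python3 -c "
from h import *
for n in('wrist','top','scene'):
  im,d,ci=snap(n,n+'6.png');P=cloud(d,ci);rims(P,d,[('pan',636,10,50,60)]);pins(P,d)
s=state();print(s['eef_pos'],s['ft_force'],s['opening'])"
```

```text
pan 6160 z 50.0 ring [632.4  10.7  56.2] hull [629.6  13.2  63.7]
pin 1 34712 zmax 150.6 mean [633.6  51.8 127.6] at140 [631.   46.7] at20 [656.   96.4]
pin -1 806 zmax 125.4 mean [665.2 -22.8  66.7] at140 [6.431e+02 6.000e-01] at20 [679.2 -37.7]
pan 84 z 49.7 ring [636.2  11.8  56.2] hull [635.3  12.4  59.3]
pin 1 147 zmax 152.3 mean [650.8  60.2 113.7] at140 [653.   53.4] at20 [642.9  84.6]
pin -1 118 zmax 153.3 mean [662.4 -13.8 140.4] at140 [662.5 -13.8] at20 [697.5  -8.3]
pan 270 z 48.1 ring [635.1  13.3  57. ] hull [631.2   4.8  66.5]
pin 1 510 zmax 149.7 mean [641.   53.2 124.4] at140 [640.3  43. ] at20 [645.6 121.5]
pin -1 376 zmax 150.4 mean [640.1 -23.1 126.6] at140 [637.5 -14.2] at20 [660.7 -94.5]
[577.48884364   6.66529037  -9.8807638 ] [3.70347407 0.86660897 1.91915081] 0.07415290101153196
```

carry_out(moves=[{"dx": 0.0, "dy": 0.003, "dz": 0, "twist": 0}, {"dx": 0.0, "dy": 0.006, "dz": 0, "twist": 0}, {"dx": 0.0, "dy": 0.009, "dz": 0, "twist": 0}, {"dx": 0.0, "dy": 0.009, "dz": 0, "twist": 0}])

```text
t: 7.55
eef_pos: [584.1, 7.2, -9.9]
tcp_rot: [-3.138, -0.0, 1.634]
ft_force: [-5.0, -0.3, 9.1]
opening: 0.078
```

carry_out(moves=[{"dx": 0.0, "dy": 0.001, "dz": 0, "twist": 0}, {"dx": 0.0, "dy": 0.002, "dz": 0, "twist": 0}, {"dx": 0.0, "dy": 0.002, "dz": 0, "twist": 0}])

```text
t: 7.85
eef_pos: [585.6, 7.4, -10.0]
tcp_rot: [-3.137, -0.001, 1.634]
ft_force: [-7.3, -0.2, 9.8]
opening: 0.083
```

carry_out(moves=[{"dx": 0.0, "dy": 0.001, "dz": 0, "twist": 0}, {"dx": 0.0, "dy": 0.002, "dz": 0, "twist": 0}, {"dx": 0.0, "dy": 0.002, "dz": 0, "twist": 0}])

```text
t: 8.15
eef_pos: [587.6, 7.5, -10.0]
tcp_rot: [-3.138, -0.001, 1.634]
ft_force: [-6.7, 0.2, 9.9]
opening: 0.082
```

carry_out(moves=[{"dx": 0.0, "dy": 0.001, "dz": 0, "twist": 0}, {"dx": 0.0, "dy": 0.002, "dz": 0, "twist": 0}, {"dx": 0.0, "dy": 0.002, "dz": 0, "twist": 0}])

```text
t: 8.45
eef_pos: [589.2, 7.6, -10.0]
tcp_rot: [-3.137, -0.001, 1.635]
ft_force: [-9.2, -1.5, 12.1]
opening: 0.077
```

carry_out(moves=[{"dx": 0.0, "dy": 0.001, "dz": 0, "twist": 0}, {"dx": 0.0, "dy": 0.002, "dz": 0, "twist": 0}, {"dx": 0.0, "dy": 0.002, "dz": 0, "twist": 0}])

```text
t: 8.75
eef_pos: [589.1, 7.6, -10.0]
tcp_rot: [-3.132, -0.001, 1.635]
ft_force: [-16.6, -2.9, 18.0]
opening: 0.077
```

```bash
python3 -c "
from h import *
for n in('top','scene'):
  im,d,ci=snap(n,n+'7.png');P=cloud(d,ci);rims(P,d,[('pan',647,12,50,60)])
s=state();print(s['eef_pos'],s['ft_force'],s['opening'])"
```

```text
pan 56 z 50.3 ring [644.7   9.   60.5] hull [643.9  10.1  62.3]
pan 256 z 47.8 ring [646.6  14.7  56.8] hull [645.5  13.8  60.2]
[589.15494367   7.61618567 -10.00976726] [-17.02720887  -2.13450216  18.03380378] 0.0765335356092725
```

Contact is clear: the pan stopped and the force built up to 17 N. I'll release, rise and check.

carry_out(moves=[{"dx": 0, "dy": -0.0015, "dz": 0, "twist": 0}, {"dx": 0, "dy": -0.0015, "dz": 0, "twist": 0}, {"dx": 0, "dy": -0.0015, "dz": 0, "twist": 0}, {"dx": 0, "dy": -0.0015, "dz": 0, "twist": 0}], grip=0.05)

```text
t: 9.25
eef_pos: [592.2, 7.7, -10.3]
tcp_rot: [-3.141, -0.0, 1.634]
ft_force: [0.5, 0.6, 0.1]
opening: 0.356
```

carry_out(moves=[{"dx": 0, "dy": 0, "dz": -0.02, "twist": 0}, {"dx": 0, "dy": 0, "dz": -0.065, "twist": 0}, {"dx": 0, "dy": 0, "dz": -0.11, "twist": 0}, {"dx": 0, "dy": 0, "dz": -0.155, "twist": 0}, {"dx": 0, "dy": 0, "dz": -0.2, "twist": 0}])

```text
t: 9.75
eef_pos: [592.0, 7.7, 191.7]
tcp_rot: [-3.141, -0.0, 1.635]
ft_force: [-0.7, 0.2, -0.5]
opening: 0.524
```

carry_out(moves=[{"dx": -0.04, "dy": 0, "dz": 0, "twist": 0}, {"dx": -0.08, "dy": 0, "dz": 0, "twist": 0}, {"dx": -0.08, "dy": 0, "dz": 0, "twist": 0}, {"dx": -0.08, "dy": 0, "dz": 0, "twist": 0}])

```text
t: 10.15
eef_pos: [597.2, -72.8, 189.6]
tcp_rot: [-3.141, -0.0, 1.633]
ft_force: [-0.1, 0.8, -0.5]
opening: 0.525
```

```bash
python3 -c "
from h import *
for n in('wrist','top','scene'):
  im,d,ci=snap(n,n+'8.png');P=cloud(d,ci);rims(P,d,[('pan',647,12,50,60)]+[('mid',615,-280,80,49)]*(n!='top'));pins(P,d)
s=state();print(s['eef_pos'],s['tcp_rot'],s['ft_force'],s['opening'])"
```

```text
pan 1809 z 50.2 ring [644.2  10.2  56.3] hull [644.6  10.4  59.7]
mid 605 z 80.4 ring [ 613.2 -281.1   45.3] hull [ 613.2 -280.6   47.6]
pin 1 1065 zmax 146.4 mean [644.4  75.9  90. ] at140 [636.5  94.7] at20 [655.5  49.6]
pin -1 746 zmax 146.4 mean [651.7 -54.4  84.4] at140 [647.5 -78.8] at20 [656.5 -26.1]
pan 365 z 49.8 ring [646.1  12.   56.7] hull [646.6  11.1  59.9]
pin 1 120 zmax 146.0 mean [645.1  76.2  83. ] at140 [638.4  99.4] at20 [652.5  50.6]
pin -1 73 zmax 89.9 mean [656.  -39.3  54.5] at140 [ 638.8 -141.4] at20 [663.    1.9]
pan 290 z 47.5 ring [646.7  14.5  56.9] hull [646.3  12.3  60.5]
mid 197 z 77.4 ring [ 615.1 -276.5   44.8] hull [ 614.7 -277.3   48.7]
pin 1 147 zmax 143.3 mean [644.   98.4  98.4] at140 [643. 100.] at20 [645.9  95.6]
pin -1 135 zmax 141.1 mean [653.5 -65.4  95.1] at140 [653.2 -72.6] at20 [654.1 -53.5]
[597.26476375 -71.29809029 189.73216764] [-3.14120153e+00 -3.68958167e-04  1.63527888e+00] [-0.12744075 -0.03514987  0.31350762] 0.5256192257176429
```

View pics/wrist8.png

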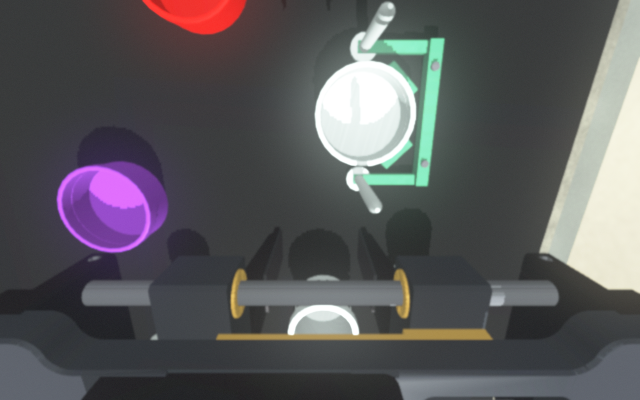

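The wrist view shows the pan against both stop blocks, centred at (366,113) between the pins. The medium cup is at (323,330). Next I'll pinch the medium cup's rear rim.

```bash
python3 -c "
from h import *
g=plan(570,-282.8,110,1.633)"
```

```text
from [597.265 -71.298 189.732   1.635] rows 6
 5 rows: dx -0.1744 dy -0.0340 dz 0.0664 twist 0.11
 1 rows: dx -0.0349 dy -0.0067 dz 0.0133 twist 0.02
```

carry_out(moves=[{"dx": -0.045, "dy": -0.009, "dz": 0.01, "twist": 0}, {"dx": -0.09, "dy": -0.018, "dz": 0.02, "twist": 0}, {"dx": -0.135, "dy": -0.027, "dz": 0.04, "twist": 0}, {"dx": -0.175, "dy": -0.035, "dz": 0.06, "twist": 0}, {"dx": -0.209, "dy": -0.041, "dz": 0.08, "twist": 0}])

```text
t: 10.8
eef_pos: [569.6, -284.4, 109.2]
tcp_rot: [3.141, 0.0, 1.635]
ft_force: [0.4, -0.1, 0.2]
opening: 0.522
```

carry_out(moves=[{"dx": 0, "dy": 0, "dz": 0, "twist": 0}, {"dx": 0, "dy": 0, "dz": 0, "twist": 0}])

```text
t: 11.0
eef_pos: [569.7, -282.8, 109.4]
tcp_rot: [-3.141, -0.001, 1.634]
ft_force: [-0.5, 1.0, 0.4]
opening: 0.527
```

```bash
python3 -c "
from h import *
im,d,ci=snap('wrist','w9.png');P=cloud(d,ci);rims(P,d,[('mid',615,-280,80,49)])
g=plan(570,-282.8,17,1.633)"
```

```text
mid 2782 z 80.3 ring [ 612.6 -280.8   44.3] hull [ 613.2 -281.7   48.6]
from [ 570.117 -282.259  110.095    1.635] rows 3
 3 rows: dx -0.0005 dy -0.0002 dz 0.0931 twist 0.12
```

carry_out(moves=[{"dx": 0, "dy": 0, "dz": 0.03, "twist": 0}, {"dx": 0, "dy": 0, "dz": 0.07, "twist": 0}, {"dx": 0, "dy": 0, "dz": 0.093, "twist": 0}, {"dx": 0, "dy": 0, "dz": 0.093, "twist": 0}])

```text
t: 11.45
eef_pos: [569.2, -280.9, 15.0]
tcp_rot: [-3.138, -0.002, 1.637]
ft_force: [-0.9, 0.3, 0.3]
opening: 0.528
```

carry_out(moves=[{"dx": 0, "dy": 0, "dz": 0, "twist": 0}, {"dx": 0, "dy": 0, "dz": 0, "twist": 0}, {"dx": 0, "dy": 0, "dz": 0, "twist": 0}, {"dx": 0, "dy": 0, "dz": 0, "twist": 0}, {"dx": 0, "dy": 0, "dz": 0, "twist": 0}], grip=0.0)

```text
t: 11.95
eef_pos: [569.9, -283.5, 17.6]
tcp_rot: [3.141, 0.0, 1.634]
ft_force: [-1.1, -0.5, 0.2]
opening: 0.163
```

carry_out(moves=[{"dx": 0, "dy": 0, "dz": 0, "twist": 0}, {"dx": 0, "dy": 0, "dz": 0, "twist": 0}, {"dx": 0, "dy": 0, "dz": 0, "twist": 0}])

```text
t: 12.25
eef_pos: [570.3, -283.9, 17.4]
tcp_rot: [3.14, 0.001, 1.634]
ft_force: [1.2, -1.9, 4.8]
opening: 0.097
```

```bash
python3 -c "
from h import *
im,d,ci=snap('wrist','w10.png');P=cloud(d,ci);rims(P,d,[('mid',615,-280,80,49)])
s=state();print(s['eef_pos'],s['ft_force'],s['opening'])
"
```

```text
mid 5450 z 80.3 ring [ 612.3 -279.6   44.3] hull [ 611.9 -281.    49.5]
[ 570.2060359  -283.87429867   17.36264706] [ 1.18644269 -2.55525468  5.51891552] 0.0977252122403385
```

carry_out(moves=[{"dx": 0, "dy": 0, "dz": -0.015, "twist": 0}, {"dx": 0, "dy": 0, "dz": -0.055, "twist": 0}, {"dx": 0, "dy": 0, "dz": -0.095, "twist": 0}, {"dx": 0, "dy": 0, "dz": -0.135, "twist": 0}, {"dx": 0, "dy": 0, "dz": -0.175, "twist": 0}])

```text
t: 12.8
eef_pos: [568.8, -282.6, 193.9]
tcp_rot: [-3.14, -0.001, 1.635]
ft_force: [1.3, -0.5, -1.8]
opening: 0.091
```

carry_out(moves=[{"dx": 0, "dy": 0, "dz": -0.005, "twist": 0}, {"dx": 0, "dy": 0, "dz": -0.005, "twist": 0}])

```text
t: 13.0
eef_pos: [569.5, -283.1, 198.0]
tcp_rot: [3.141, 0.0, 1.635]
ft_force: [0.2, -0.3, -2.5]
opening: 0.088
```

```bash
python3 -c "
from h import *
s=state();print(s['ft_force'],s['opening'])
im,d,ci=snap('wrist','w11.png');P=cloud(d,ci);z=s['eef_pos'][2]+63;rims(P,d,[('mid',614,-280,z,49)])
plan(601.2,8.0,s['eef_pos'][2],1.634,step=36)"
```

```text
[ 0.24303479 -0.26702114 -2.52619971] 0.08763364171976896
mid 4992 z 258.6 ring [ 612.1 -278.6   44.7] hull [ 612.2 -279.7   49.4]
from [ 569.032 -282.816  196.388    1.635] rows 9
 5 rows: dx 0.1601 dy 0.0281 dz -0.0009 twist 0.02
 4 rows: dx 0.1281 dy 0.0225 dz -0.0007 twist 0.02
```

carry_out(moves=[{"dx": 0.025, "dy": 0.004, "dz": 0, "twist": 0}, {"dx": 0.058, "dy": 0.01, "dz": 0, "twist": 0}, {"dx": 0.092, "dy": 0.016, "dz": 0, "twist": 0}, {"dx": 0.126, "dy": 0.022, "dz": 0, "twist": 0}, {"dx": 0.16, "dy": 0.028, "dz": 0, "twist": 0}])

```text
t: 13.55
eef_pos: [586.4, -120.2, 194.8]
tcp_rot: [-3.138, -0.002, 1.634]
ft_force: [1.1, 0.3, -2.0]
opening: 0.092
```

carry_out(moves=[{"dx": 0.034, "dy": 0.006, "dz": 0, "twist": 0}, {"dx": 0.068, "dy": 0.012, "dz": 0, "twist": 0}, {"dx": 0.1, "dy": 0.0175, "dz": 0, "twist": 0}, {"dx": 0.128, "dy": 0.0225, "dz": 0, "twist": 0}, {"dx": 0.128, "dy": 0.0225, "dz": 0, "twist": 0}])

```text
t: 14.05
eef_pos: [600.8, 10.4, 194.8]
tcp_rot: [-3.138, -0.001, 1.638]
ft_force: [-0.0, -0.9, -2.6]
opening: 0.091
```

carry_out(moves=[{"dx": 0, "dy": 0, "dz": 0, "twist": 0}, {"dx": 0, "dy": 0, "dz": 0, "twist": 0}])

```text
t: 14.25
eef_pos: [601.3, 6.5, 195.9]
tcp_rot: [-3.14, -0.0, 1.634]
ft_force: [0.4, -0.2, -2.3]
opening: 0.091
```

```bash
python3 -c "
from h import *
s=state();print(s['ft_force'],s['opening'])
for n in('wrist','top','scene'):
  im,d,ci=snap(n,n+'12.png');P=cloud(d,ci);z=s['eef_pos'][2]+62;rims(P,d,[('mid',646,11,z,49)])
plan(601.2,8.0,45,1.634,step=40)"
```

```text
[ 0.41561386 -0.17632824 -2.34326709] 0.09145601704874873
mid 5074 z 256.3 ring [644.1  11.   44.7] hull [644.4  10.1  49. ]Traceback (most recent call last):
  File "<string>", line 5, in <module>
    im,d,ci=snap(n,n+'12.png');P=cloud(d,ci);z=s['eef_pos'][2]+62;rims(P,d,[('mid',646,11,z,49)])
                                                                  ~~~~^^^^^^^^^^^^^^^^^^^^^^^^^^^
  File "h.py", line 40, in rims
    T=P[m]; h=cv2.convexHull(T[:,:2].astype(np.float32))[:,0]
              ~~~~~~~~~~~~~~~~~~~~~~~~~~~~~~~~~~~~~~~~~~^^^^^
TypeError: 'NoneType' object is not subscriptable
```

The wrist camera puts the cup and pan centres within 1 mm of each other. Lowering now.

carry_out(moves=[{"dx": 0, "dy": 0, "dz": 0.025, "twist": 0}, {"dx": 0, "dy": 0, "dz": 0.06, "twist": 0}, {"dx": 0, "dy": 0, "dz": 0.095, "twist": 0}, {"dx": 0, "dy": 0, "dz": 0.125, "twist": 0}, {"dx": 0, "dy": 0, "dz": 0.15, "twist": 0}])

```text
t: 14.85
eef_pos: [601.3, 6.4, 45.2]
tcp_rot: [-3.14, -0.0, 1.633]
ft_force: [-0.2, 0.2, -2.4]
opening: 0.092
```

carry_out(moves=[{"dx": 0, "dy": 0, "dz": 0.006, "twist": 0}, {"dx": 0, "dy": 0, "dz": 0.012, "twist": 0}, {"dx": 0, "dy": 0, "dz": 0.017, "twist": 0}, {"dx": 0, "dy": 0, "dz": 0.02, "twist": 0}, {"dx": 0, "dy": 0, "dz": 0.021, "twist": 0}])

```text
t: 15.35
eef_pos: [602.1, 7.2, 26.4]
tcp_rot: [3.141, 0.0, 1.634]
ft_force: [0.4, 0.4, -1.7]
opening: 0.089
```

carry_out(moves=[{"dx": 0, "dy": 0, "dz": 0.0015, "twist": 0}, {"dx": 0, "dy": 0, "dz": 0.003, "twist": 0}, {"dx": 0, "dy": 0, "dz": 0.003, "twist": 0}])

```text
t: 15.65
eef_pos: [601.9, 7.3, 23.3]
tcp_rot: [3.141, 0.0, 1.634]
ft_force: [-2.4, -0.8, 3.3]
opening: 0.09
```

carry_out(moves=[{"dx": 0, "dy": 0, "dz": 0, "twist": 0}, {"dx": 0, "dy": 0, "dz": 0, "twist": 0}, {"dx": 0, "dy": 0, "dz": 0, "twist": 0}, {"dx": 0, "dy": 0, "dz": 0, "twist": 0}], grip=0.04)

```text
t: 16.05
eef_pos: [602.0, 7.3, 23.0]
tcp_rot: [3.141, -0.0, 1.634]
ft_force: [0.1, 0.7, 0.5]
opening: 0.371
```

carry_out(moves=[{"dx": 0, "dy": 0, "dz": -0.02, "twist": 0}, {"dx": 0, "dy": 0, "dz": -0.06, "twist": 0}, {"dx": 0, "dy": 0, "dz": -0.1, "twist": 0}, {"dx": 0, "dy": 0, "dz": -0.145, "twist": 0}, {"dx": 0, "dy": 0, "dz": -0.165, "twist": 0}])

```text
t: 16.55
eef_pos: [603.0, 7.2, 192.1]
tcp_rot: [3.136, 0.001, 1.634]
ft_force: [0.6, -0.4, 0.1]
opening: 0.423
```

carry_out(moves=[{"dx": -0.04, "dy": -0.025, "dz": 0, "twist": 0}, {"dx": -0.08, "dy": -0.05, "dz": 0, "twist": 0}, {"dx": -0.12, "dy": -0.075, "dz": 0, "twist": 0}, {"dx": -0.12, "dy": -0.075, "dz": 0, "twist": 0}, {"dx": -0.12, "dy": -0.075, "dz": 0, "twist": 0}])

```text
t: 17.05
eef_pos: [534.5, -118.0, 188.2]
tcp_rot: [3.141, -0.0, 1.632]
ft_force: [-0.5, -0.3, -0.5]
opening: 0.42
```

```bash
python3 -c "
from h import *
im,d,ci=snap('wrist','w13.png');P=cloud(d,ci);rims(P,d,[('mid',646,11,84,49),('pan',646,11,50,60),('small',414,-304,110,33)])
plan(413.8,-305,130,1.634)"
```

```text
mid 2704 z 84.2 ring [642.1   9.6  44.4] hull [643.3  10.   48.7]
pan 1855 z 50.2 ring [635.5   6.9  49.8] hull [644.2   9.4  59.5]Traceback (most recent call last):
  File "<string>", line 3, in <module>
    im,d,ci=snap('wrist','w13.png');P=cloud(d,ci);rims(P,d,[('mid',646,11,84,49),('pan',646,11,50,60),('small',414,-304,110,33)])
                                                  ~~~~^^^^^^^^^^^^^^^^^^^^^^^^^^^^^^^^^^^^^^^^^^^^^^^^^^^^^^^^^^^^^^^^^^^^^^^^^^^
  File "h.py", line 40, in rims
    T=P[m]; h=cv2.convexHull(T[:,:2].astype(np.float32))[:,0]
              ~~~~~~~~~~~~~~~~~~~~~~~~~~~~~~~~~~~~~~~~~~^^^^^
TypeError: 'NoneType' object is not subscriptable
```

View pics/w13.png

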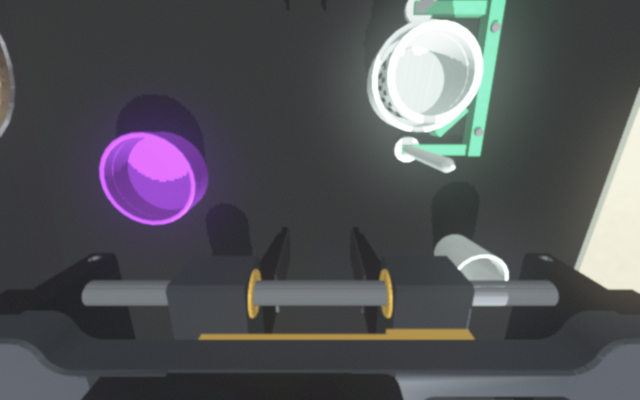

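The wrist view shows the medium cup upright in the pan at (425,75), rim at z=84. Next is the narrow cup.

carry_out(moves=[{"dx": -0.035, "dy": -0.026, "dz": 0.01, "twist": 0}, {"dx": -0.07, "dy": -0.052, "dz": 0.02, "twist": 0}, {"dx": -0.105, "dy": -0.078, "dz": 0.03, "twist": 0}, {"dx": -0.14, "dy": -0.104, "dz": 0.045, "twist": 0}, {"dx": -0.175, "dy": -0.13, "dz": 0.055, "twist": 0}], grip=0.094)

```text
t: 17.6
eef_pos: [415.9, -300.4, 132.1]
tcp_rot: [-3.142, -0.0, 1.637]
ft_force: [0.9, -0.6, -0.3]
opening: 0.783
```

carry_out(moves=[{"dx": 0, "dy": 0, "dz": 0, "twist": 0}, {"dx": 0, "dy": 0, "dz": 0, "twist": 0}, {"dx": 0, "dy": 0, "dz": 0, "twist": 0}])

```text
t: 17.9
eef_pos: [417.1, -299.1, 133.1]
tcp_rot: [3.141, -0.0, 1.636]
ft_force: [0.6, 0.6, -0.7]
opening: 0.979
```

```bash
python3 -c "
from h import *
s=state();print(s['opening'])
plan(413.8,-305,47,1.634)
im,d,ci=snap('wrist','w14.png');P=cloud(d,ci);rims(P,d,[('small',414,-304,110,33)])
"
```

```text
0.979318133919721
from [ 417.074 -299.086  133.089    1.636] rows 2
 2 rows: dx -0.0057 dy -0.0037 dz 0.0861 twist 0.12
small 1976 z 110.3 ring [ 411.6 -305.7   28.6] hull [ 411.6 -306.8   32.6]
```

carry_out(moves=[{"dx": -0.006, "dy": -0.004, "dz": 0.0, "twist": 0}, {"dx": -0.006, "dy": -0.004, "dz": 0.02, "twist": 0}, {"dx": -0.006, "dy": -0.004, "dz": 0.05, "twist": 0}, {"dx": -0.006, "dy": -0.004, "dz": 0.086, "twist": 0}, {"dx": -0.006, "dy": -0.004, "dz": 0.086, "twist": 0}])

```text
t: 18.45
eef_pos: [411.3, -304.8, 44.0]
tcp_rot: [-3.138, -0.004, 1.635]
ft_force: [0.4, -0.1, -0.1]
opening: 0.987
```

carry_out(moves=[{"dx": 0, "dy": 0, "dz": 0, "twist": 0}, {"dx": 0, "dy": 0, "dz": 0, "twist": 0}, {"dx": 0, "dy": 0, "dz": 0, "twist": 0}, {"dx": 0, "dy": 0, "dz": 0, "twist": 0}], grip=0.05)

```text
t: 18.85
eef_pos: [412.8, -306.7, 48.0]
tcp_rot: [3.14, 0.001, 1.635]
ft_force: [-1.4, -0.2, -0.7]
opening: 0.706
```

carry_out(moves=[{"dx": 0, "dy": 0, "dz": 0, "twist": 0}, {"dx": 0, "dy": 0, "dz": 0, "twist": 0}, {"dx": 0, "dy": 0, "dz": 0, "twist": 0}])

```text
t: 19.15
eef_pos: [412.8, -306.7, 47.9]
tcp_rot: [3.14, 0.001, 1.635]
ft_force: [-1.0, 2.0, 8.3]
opening: 0.689
```

carry_out(moves=[{"dx": 0, "dy": 0, "dz": -0.02, "twist": 0}, {"dx": 0, "dy": 0, "dz": -0.06, "twist": 0}, {"dx": 0, "dy": 0, "dz": -0.1, "twist": 0}, {"dx": 0, "dy": 0, "dz": -0.14, "twist": 0}, {"dx": 0, "dy": 0, "dz": -0.165, "twist": 0}])

```text
t: 19.65
eef_pos: [412.6, -306.7, 215.1]
tcp_rot: [3.139, 0.002, 1.634]
ft_force: [-0.4, -0.1, -2.5]
opening: 0.693
```

carry_out(moves=[{"dx": 0, "dy": 0, "dz": 0, "twist": 0}, {"dx": 0, "dy": 0, "dz": 0, "twist": 0}])

```text
t: 19.85
eef_pos: [412.1, -306.2, 211.7]
tcp_rot: [3.141, 0.0, 1.634]
ft_force: [-1.0, 0.5, -2.9]
opening: 0.69
```

```bash
python3 -c "
from h import *
s=state();print(s['opening'],s['ft_force'])
plan(645.5,11,s['eef_pos'][2],1.634)
im,d,ci=snap('wrist','w15.png');P=cloud(d,ci);rims(P,d,[('small',413,-305,s['eef_pos'][2]+63,33)])
"
```

```text
0.690162201903426 [-1.04575596  0.47915637 -2.92710886]
from [ 412.116 -306.193  211.703    1.634] rows 9
 5 rows: dx 0.1676 dy 0.1406 dz -0.0000 twist 0.01
 4 rows: dx 0.1341 dy 0.1124 dz -0.0000 twist 0.01
small 3703 z 274.0 ring [ 411.1 -305.9   29.9] hull [ 411.2 -306.1   33.3]
```

carry_out(moves=[{"dx": 0.02, "dy": 0.017, "dz": 0, "twist": 0}, {"dx": 0.055, "dy": 0.046, "dz": 0, "twist": 0}, {"dx": 0.09, "dy": 0.076, "dz": 0, "twist": 0}, {"dx": 0.125, "dy": 0.105, "dz": 0, "twist": 0}, {"dx": 0.16, "dy": 0.134, "dz": 0, "twist": 0}])

```text
t: 20.4
eef_pos: [536.2, -136.4, 210.1]
tcp_rot: [-3.139, -0.001, 1.634]
ft_force: [0.7, -0.6, -1.9]
opening: 0.687
```

carry_out(moves=[{"dx": 0.035, "dy": 0.03, "dz": 0, "twist": 0}, {"dx": 0.07, "dy": 0.059, "dz": 0, "twist": 0}, {"dx": 0.105, "dy": 0.088, "dz": 0, "twist": 0}, {"dx": 0.13, "dy": 0.109, "dz": 0, "twist": 0}, {"dx": 0.141, "dy": 0.118, "dz": 0, "twist": 0}])

```text
t: 20.9
eef_pos: [645.2, 12.5, 209.4]
tcp_rot: [-3.138, -0.001, 1.637]
ft_force: [-0.1, -0.5, -2.1]
opening: 0.692
```

carry_out(moves=[{"dx": 0, "dy": 0, "dz": 0, "twist": 0}, {"dx": 0, "dy": 0, "dz": 0, "twist": 0}, {"dx": 0, "dy": 0, "dz": 0, "twist": 0}])

```text
t: 21.2
eef_pos: [644.0, 8.8, 211.6]
tcp_rot: [-3.141, 0.0, 1.633]
ft_force: [0.5, -0.1, -1.2]
opening: 0.691
```

```bash
python3 -c "
from h import *
s=state();print(s['opening'],s['ft_force'])
plan(645.5,11,56,1.634)
im,d,ci=snap('wrist','w16.png');P=cloud(d,ci);rims(P,d,[('small',645,11,s['eef_pos'][2]+62,33)])
"
```

```text
0.6907810993959353 [ 0.47827284 -0.09675989 -1.18212105]
from [644.043   8.755 211.648   1.633] rows 4
 4 rows: dx 0.0022 dy 0.0016 dz 0.1556 twist -0.05
small 3729 z 273.9 ring [643.    9.3  29.7] hull [642.9   8.2  33.7]
```

carry_out(moves=[{"dx": 0.0015, "dy": 0.001, "dz": 0.02, "twist": 0}, {"dx": 0.0015, "dy": 0.001, "dz": 0.05, "twist": 0}, {"dx": 0.0015, "dy": 0.001, "dz": 0.08, "twist": 0}, {"dx": 0.0015, "dy": 0.001, "dz": 0.11, "twist": 0}, {"dx": 0.0015, "dy": 0.001, "dz": 0.135, "twist": 0}])

```text
t: 21.75
eef_pos: [645.0, 10.5, 75.8]
tcp_rot: [-3.141, -0.0, 1.633]
ft_force: [-0.4, -0.2, -1.5]
opening: 0.694
```

carry_out(moves=[{"dx": 0, "dy": 0, "dz": 0.006, "twist": 0}, {"dx": 0, "dy": 0, "dz": 0.011, "twist": 0}, {"dx": 0, "dy": 0, "dz": 0.015, "twist": 0}, {"dx": 0, "dy": 0, "dz": 0.018, "twist": 0}, {"dx": 0, "dy": 0, "dz": 0.018, "twist": 0}])

```text
t: 22.25
eef_pos: [645.8, 11.5, 59.4]
tcp_rot: [3.141, 0.0, 1.634]
ft_force: [-0.0, 0.1, -2.0]
opening: 0.688
```

carry_out(moves=[{"dx": 0, "dy": 0, "dz": 0.0015, "twist": 0}, {"dx": 0, "dy": 0, "dz": 0.003, "twist": 0}, {"dx": 0, "dy": 0, "dz": 0.003, "twist": 0}])

```text
t: 22.55
eef_pos: [645.8, 11.6, 56.1]
tcp_rot: [3.141, -0.0, 1.634]
ft_force: [0.2, -0.0, -0.7]
opening: 0.691
```

carry_out(moves=[{"dx": 0, "dy": 0, "dz": 0.0007, "twist": 0}, {"dx": 0, "dy": 0, "dz": 0.0007, "twist": 0}])

```text
t: 22.75
eef_pos: [645.8, 11.7, 56.0]
tcp_rot: [3.141, -0.0, 1.634]
ft_force: [-1.7, -0.1, 5.3]
opening: 0.693
```

carry_out(moves=[{"dx": 0, "dy": 0, "dz": 0, "twist": 0}, {"dx": 0, "dy": 0, "dz": 0, "twist": 0}, {"dx": 0, "dy": 0, "dz": 0, "twist": 0}, {"dx": 0, "dy": 0, "dz": 0, "twist": 0}], grip=0.088)

```text
t: 23.15
eef_pos: [645.7, 11.6, 55.2]
tcp_rot: [3.142, -0.0, 1.634]
ft_force: [0.5, 0.1, 0.6]
opening: 0.914
```

carry_out(moves=[{"dx": 0, "dy": 0, "dz": -0.02, "twist": 0}, {"dx": 0, "dy": 0, "dz": -0.06, "twist": 0}, {"dx": 0, "dy": 0, "dz": -0.1, "twist": 0}, {"dx": 0, "dy": 0, "dz": -0.14, "twist": 0}, {"dx": 0, "dy": 0, "dz": -0.165, "twist": 0}])

```text
t: 23.65
eef_pos: [646.2, 11.5, 223.5]
tcp_rot: [3.138, 0.0, 1.634]
ft_force: [-0.2, 0.1, -0.1]
opening: 0.926
```

carry_out(moves=[{"dx": 0, "dy": -0.02, "dz": 0, "twist": 0}, {"dx": 0, "dy": -0.045, "dz": 0, "twist": 0}, {"dx": 0, "dy": -0.045, "dz": 0, "twist": 0}, {"dx": 0, "dy": -0.045, "dz": 0, "twist": 0}])

```text
t: 24.05
eef_pos: [601.0, 8.7, 220.6]
tcp_rot: [3.141, 0.0, 1.634]
ft_force: [0.7, -0.0, -0.1]
opening: 0.923
```

```bash
cat >> h.py <<'E'
def tips(P,d,ref=((641,95),(651,-71))):
    for x,y in ref:
        m=(d>0)&(np.hypot(P[...,0]-x,P[...,1]-y)<18)&(P[...,2]>100)&(P[...,2]<155)
        A=P[m]
        if len(A)<6: print('tip: few',len(A)); continue
        T=A[A[:,2]>133]; B=A[A[:,2]<=133]
        print('tip n',len(A),'zmax',A[:,2].max().round(1),'cone mean',T.mean(0).round(1),len(T),'shaft circ r7',circ(B,7.)[:2].round(1) if len(B)>8 else '')
def bar(P,d,im):
    "bar top plate: rectangle, holes' line; fin top"
    m=(d>0)&(P[...,0]>370)&(P[...,0]<640)&(P[...,1]>190)&(P[...,1]<370)
    B=P[m&(P[...,2]>6)&(P[...,2]<60)]; T=P[m&(P[...,2]>44)&(P[...,2]<62)]
    for nm,Q in(('all',B),('fin',T)):
        if len(Q)>10: r=cv2.minAreaRect(Q[:,:2].astype(np.float32)); print(nm,len(Q),'z',np.median(Q[:,2]).round(1),np.round(r[0],1),np.round(r[1],1),round(r[2],2))
E
python3 -c "
from h import *
im,d,ci=snap('wrist','w17.png');P=cloud(d,ci);print(state()['eef_pos'],state()['tcp_rot'][2]);rims(P,d,[('small',645,11,118,33),('mid',646,11,84,49)]);tips(P,d)
for n in('top','scene'):
  print(n); im,d,ci=load(n+'1.png');P=cloud(d,ci);bar(P,d,im); tips(P,d)
"
```

```text
[601.35632188   8.66179373 220.38332269] 1.6343224465890365
small 1174 z 118.4 ring [643.9  12.1  28.7] hull [644.4  11.4  32.5]
mid 1533 z 84.4 ring [643.   10.7  43.9] hull [643.4  10.2  48.6]
tip n 203 zmax 147.7 cone mean [639.8  92.6 139.2] 152 shaft circ r7 [640.9  92.4]
tip n 249 zmax 147.0 cone mean [650.  -72.6 139.1] 107 shaft circ r7 [650.9 -75.5]
top
all 1647 z 13.1 [491.7 276.9] [173.9 238.6] 89.8
fin 257 z 52.0 [473.1 236.3] [168.1  76.1] 53.61
tip n 40 zmax 144.7 cone mean [641.8  94.3 138.8] 26 shaft circ r7 [642.7  94. ]
tip n 50 zmax 146.5 cone mean [650.7 -72.8 139. ] 27 shaft circ r7 [652.7 -73.8]
scene
all 1787 z 11.9 [499.  253.7] [146.  201.1] 83.18
fin 257 z 50.4 [474.  237.3] [167.9  79.1] 53.7
tip n 73 zmax 144.3 cone mean [642.4  97.3 138.4] 18 shaft circ r7 [641.6  94.7]
tip n 63 zmax 144.2 cone mean [652.9 -69.2 137.5] 16 shaft circ r7 [651.6 -72.6]
```

View pics/w17.png

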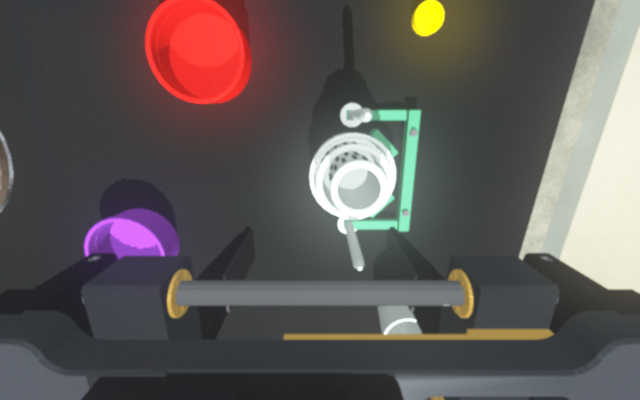

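The wrist view shows the narrow cup upright in the medium one at (358,187), with pin tips at (365,115) and (360,267). Next I'll move over to the bar with the wrist turned.

```bash
python3 -c "
from h import *
im,d,ci=load('top1.png');P=cloud(d,ci)
m=(d>0)&(im.min(-1)>170)&(P[...,2]>5)&(P[...,2]<25)&(P[...,0]>350)&(P[...,0]<650)&(P[...,1]>220)&(P[...,1]<360)
print(cv2.minAreaRect(P[m][:,:2].astype(np.float32)))
plan(540,288,200,2.974,step=36)"
```

```text
((504.38671875, 295.64093017578125), (51.51239776611328, 199.79441833496094), 80.48924255371094)
from [601.356   8.662 220.383   1.634] rows 10
 5 rows: dx 0.1413 dy -0.0217 dz 0.0102 twist -38.38
 5 rows: dx 0.1243 dy 0.0707 dz 0.0102 twist -38.38
```

carry_out(moves=[{"dx": 0.028, "dy": -0.004, "dz": 0.002, "twist": -7.7}, {"dx": 0.056, "dy": -0.008, "dz": 0.004, "twist": -15.4}, {"dx": 0.085, "dy": -0.013, "dz": 0.006, "twist": -23.0}, {"dx": 0.113, "dy": -0.017, "dz": 0.008, "twist": -30.7}, {"dx": 0.141, "dy": -0.022, "dz": 0.01, "twist": -38.4}], grip=0.05)

```text
t: 24.6
eef_pos: [570.3, 149.3, 209.8]
tcp_rot: [3.142, -0.0, 2.31]
ft_force: [0.4, -0.6, -0.6]
opening: 0.563
```

carry_out(moves=[{"dx": 0.025, "dy": 0.014, "dz": 0.002, "twist": -7.7}, {"dx": 0.05, "dy": 0.028, "dz": 0.004, "twist": -15.4}, {"dx": 0.075, "dy": 0.042, "dz": 0.006, "twist": -23.0}, {"dx": 0.1, "dy": 0.056, "dz": 0.008, "twist": -30.7}, {"dx": 0.124, "dy": 0.071, "dz": 0.01, "twist": -38.4}])

```text
t: 25.1
eef_pos: [539.8, 289.2, 199.8]
tcp_rot: [3.142, -0.0, 2.98]
ft_force: [0.1, -0.2, 0.3]
opening: 0.528
```

carry_out(moves=[{"dx": 0, "dy": 0, "dz": 0, "twist": 0}, {"dx": 0, "dy": 0, "dz": 0, "twist": 0}, {"dx": 0, "dy": 0, "dz": 0, "twist": 0}])

```text
t: 25.4
eef_pos: [540.0, 287.1, 200.0]
tcp_rot: [-3.141, -0.0, 2.973]
ft_force: [0.4, 0.3, -0.8]
opening: 0.531
```

```bash
cat >> h.py <<'E'
def bar2(P,d,im,z0=12,fz=54,c=(504,296)):
    near=(d>0)&(np.hypot(P[...,0]-c[0],P[...,1]-c[1])<115)
    m=near&(im.min(-1)>90)&(abs(P[...,2]-z0)<6); r=cv2.minAreaRect(P[m][:,:2].astype(np.float32)); print('plate',m.sum(),'z',np.median(P[m][:,2]).round(1),np.round(r,2) if 0 else r)
    f=near&(abs(P[...,2]-fz)<6); Q=P[f]
    if len(Q)>10: print('fin',len(Q),'z',np.median(Q[:,2]).round(1),cv2.minAreaRect(Q[:,:2].astype(np.float32)))
    pts=cv2.boxPoints(r); mask=m.astype(np.uint8)
    cn,h=cv2.findContours(mask,cv2.RETR_CCOMP,cv2.CHAIN_APPROX_NONE)
    for k,q in enumerate(cn):
        if h[0][k][3]>=0 and cv2.contourArea(q)>15:
            u,v=q[:,0].mean(0); print('hole px',u.round(1),v.round(1),cv2.contourArea(q),'xy',px2xy(u,v,z0))
def px2xy(u,v,z):
    K,R,t=[np.array(CI[k]) for k in('mtx','R','t')]; C=-R.T@t.ravel(); r=R.T@np.linalg.inv(K)@[u,v,1]
    return (C+r*(z-C[2])/r[2])[:2].round(1)
E
python3 - <<'E'
import h
from h import *
im,d,ci=snap('wrist','w18.png');h.CI=ci;P=cloud(d,ci);bar2(P,d,im)
print(state()['eef_pos'],state()['tcp_rot'])
E
```

```text
plate 4357 z 12.6 ((503.1003112792969, 293.76678466796875), (50.13445281982422, 199.01866149902344), 80.49993896484375)
fin 823 z 53.5 ((479.9786376953125, 250.34356689453125), (121.3484878540039, 70.92813873291016), 68.13349914550781)
hole px 320.8 204.6 136.0 xy [584.9 280.5]
hole px 320.4 151.0 597.0 xy [506.9 293.1]
hole px 320.2 84.2 205.5 xy [420.8 307.4]
[539.98985074 286.90827948 200.15998431] [-3.14151996e+00  3.99034633e-05  2.97263381e+00]
```

View pics/w18.png

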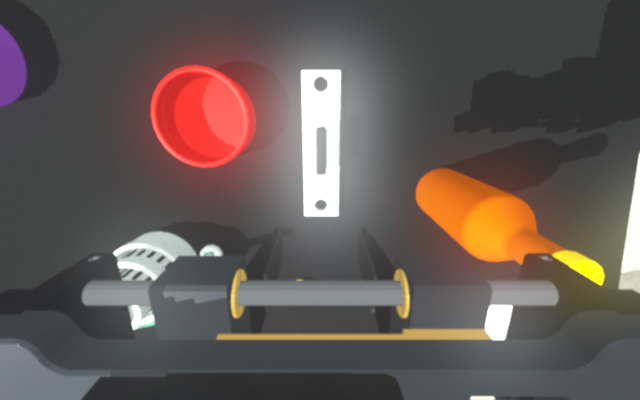

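The wrist view shows the bar with holes at (321,84) and (321,205) and the fin between them. It is aligned with the tool, and the bottle and red pan are clear. Descending to the fin.

carry_out(moves=[{"dx": 0.019, "dy": 0.0012, "dz": 0.03, "twist": -0.3}, {"dx": 0.038, "dy": 0.0025, "dz": 0.06, "twist": -0.3}, {"dx": 0.038, "dy": 0.0025, "dz": 0.1, "twist": -0.3}, {"dx": 0.038, "dy": 0.0025, "dz": 0.14, "twist": -0.3}, {"dx": 0.038, "dy": 0.0025, "dz": 0.165, "twist": -0.3}])

```text
t: 25.95
eef_pos: [502.0, 295.3, 33.0]
tcp_rot: [-3.141, -0.002, 2.978]
ft_force: [0.4, 0.3, -0.3]
opening: 0.524
```

carry_out(moves=[{"dx": 0, "dy": 0, "dz": 0.02, "twist": 0}, {"dx": 0, "dy": 0, "dz": 0.04, "twist": 0}, {"dx": 0, "dy": 0, "dz": 0.05, "twist": 0}, {"dx": 0, "dy": 0, "dz": 0.05, "twist": 0}, {"dx": 0, "dy": 0, "dz": 0.05, "twist": 0}])

```text
t: 26.45
eef_pos: [503.0, 296.3, -14.1]
tcp_rot: [3.141, 0.001, 2.979]
ft_force: [0.2, -0.4, 0.3]
opening: 0.527
```

```bash
python3 - <<'E'
import h
from h import *
s=state();print(s['eef_pos'],s['tcp_rot'],s['ft_force'])
im,d,ci=snap('wrist','w19.png');h.CI=ci;P=cloud(d,ci);bar2(P,d,im)
# finger points near the TCP axis: lowest z
x,y=s['eef_pos'][:2]
m=(d>0)&(np.hypot(P[...,0]-x,P[...,1]-y)<38)&(P[...,2]>14)&(P[...,2]<60)&(im.max(-1)<90)
yt=np.array([np.sin(s['tcp_rot'][2]),-np.cos(s['tcp_rot'][2])]); Q=P[m]; a=(Q[:,:2]-[x,y])@yt
for lo,hi in((-38,-20),(20,38)): q=Q[(a>lo)&(a<hi)]; print('finger',lo,len(q),np.percentile(q[:,2],[0,5,50]).round(1) if len(q) else '')
E
```

```text
[502.95153297 296.29312695 -14.12722712] [3.14117627e+00 5.88103794e-04 2.97936593e+00] [ 0.1735481  -0.35670673  0.32679006]
plate 13461 z 12.6 ((497.39837646484375, 295.030029296875), (50.26392364501953, 189.01431274414062), 80.49508666992188)
fin 3789 z 52.7 ((486.2096252441406, 259.3013610839844), (140.13633728027344, 73.88603210449219), 65.17301940917969)
hole px 317.4 112.5 839.0 xy [420. 308.]
finger -38 146 [41.8 45.2 54.9]
finger 20 625 [23.3 26.9 45.7]
```

carry_out(moves=[{"dx": 0, "dy": 0, "dz": 0.003, "twist": 0}, {"dx": 0, "dy": 0, "dz": 0.003, "twist": 0}])

```text
t: 26.7
eef_pos: [502.6, 296.5, -17.4]
tcp_rot: [3.141, 0.001, 2.98]
ft_force: [0.0, -0.1, 0.1]
opening: 0.527
```

carry_out(moves=[{"dx": 0, "dy": 0, "dz": 0, "twist": 0}, {"dx": 0, "dy": 0, "dz": 0, "twist": 0}, {"dx": 0, "dy": 0, "dz": 0, "twist": 0}, {"dx": 0, "dy": 0, "dz": 0, "twist": 0}, {"dx": 0, "dy": 0, "dz": 0, "twist": 0}], grip=0.0)

```text
t: 27.2
eef_pos: [502.4, 296.3, -17.8]
tcp_rot: [-3.141, -0.0, 2.98]
ft_force: [0.3, -4.1, 2.2]
opening: 0.162
```

carry_out(moves=[{"dx": 0, "dy": 0, "dz": 0, "twist": 0}, {"dx": 0, "dy": 0, "dz": 0, "twist": 0}, {"dx": 0, "dy": 0, "dz": 0, "twist": 0}])

```text
t: 27.5
eef_pos: [502.3, 296.3, -17.8]
tcp_rot: [-3.141, -0.0, 2.98]
ft_force: [-0.6, -2.4, 2.4]
opening: 0.143
```

carry_out(moves=[{"dx": 0, "dy": 0, "dz": -0.015, "twist": 0}, {"dx": 0, "dy": 0, "dz": -0.05, "twist": 0}, {"dx": 0, "dy": 0, "dz": -0.09, "twist": 0}, {"dx": 0, "dy": 0, "dz": -0.13, "twist": 0}, {"dx": 0, "dy": 0, "dz": -0.165, "twist": 0}])

```text
t: 28.0
eef_pos: [502.1, 296.5, 148.7]
tcp_rot: [3.141, -0.0, 2.98]
ft_force: [-0.6, 0.1, -4.6]
opening: 0.146
```

carry_out(moves=[{"dx": 0, "dy": 0, "dz": -0.015, "twist": 0}, {"dx": 0, "dy": 0, "dz": -0.015, "twist": 0}, {"dx": 0, "dy": 0, "dz": -0.015, "twist": 0}])

```text
t: 28.3
eef_pos: [501.8, 296.3, 161.1]
tcp_rot: [-3.141, -0.001, 2.98]
ft_force: [0.5, -0.2, -4.9]
opening: 0.148
```

```bash
python3 - <<'E'
import h
from h import *
s=state();e=s['eef_pos'];print(e,s['tcp_rot'],s['ft_force'],s['opening'])
im,d,ci=snap('wrist','w20.png');h.CI=ci;P=cloud(d,ci);h_=e[2]+17;bar2(P,d,im,h_+12,h_+54,e[:2])
plan(646.0,11.3,e[2],1.632,step=30)
E
```

```text
[501.84907467 296.29171587 161.13132371] [-3.14099752e+00 -1.18086480e-03  2.98018940e+00] [ 0.48307134 -0.24307708 -4.85316307] 0.14753967109159605
plate 10976 z 191.5 ((493.01995849609375, 297.17950439453125), (50.20458984375, 179.84249877929688), 80.73509216308594)
fin 2197 z 233.1 ((501.8486022949219, 298.61627197265625), (59.613685607910156, 31.33534812927246), 4.071574687957764)
hole px 319.5 113.2 860.0 xy [419.6 309.2]
from [501.695 296.189 160.663   2.98 ] rows 11
 5 rows: dx -0.0856 dy -0.1173 dz -0.0002 twist 35.11
 5 rows: dx -0.1374 dy -0.0467 dz -0.0002 twist 35.11
 1 rows: dx -0.0279 dy 0.0082 dz -0.0000 twist 7.02
```

carry_out(moves=[{"dx": -0.012, "dy": -0.018, "dz": 0, "twist": 5}, {"dx": -0.03, "dy": -0.042, "dz": 0, "twist": 12}, {"dx": -0.048, "dy": -0.067, "dz": 0, "twist": 20}, {"dx": -0.067, "dy": -0.092, "dz": 0, "twist": 27.5}, {"dx": -0.0856, "dy": -0.1173, "dz": 0, "twist": 35.1}])

```text
t: 28.85
eef_pos: [567.9, 165.7, 160.3]
tcp_rot: [-3.139, -0.002, 2.362]
ft_force: [0.2, -0.6, -4.8]
opening: 0.146
```

carry_out(moves=[{"dx": -0.027, "dy": -0.009, "dz": 0, "twist": 7}, {"dx": -0.055, "dy": -0.0187, "dz": 0, "twist": 14}, {"dx": -0.082, "dy": -0.028, "dz": 0, "twist": 21}, {"dx": -0.11, "dy": -0.037, "dz": 0, "twist": 28}, {"dx": -0.1374, "dy": -0.0467, "dz": 0, "twist": 35.1}])

```text
t: 29.35
eef_pos: [633.5, 36.4, 160.1]
tcp_rot: [-3.139, -0.001, 1.75]
ft_force: [-0.0, 0.1, -4.3]
opening: 0.146
```

carry_out(moves=[{"dx": -0.014, "dy": 0.004, "dz": 0, "twist": 4}, {"dx": -0.024, "dy": 0.0065, "dz": 0, "twist": 7}, {"dx": -0.028, "dy": 0.0072, "dz": 0, "twist": 7}, {"dx": -0.028, "dy": 0.0072, "dz": 0, "twist": 7}, {"dx": -0.028, "dy": 0.0072, "dz": 0, "twist": 7}])

```text
t: 29.85
eef_pos: [645.4, 11.8, 161.5]
tcp_rot: [-3.14, -0.0, 1.634]
ft_force: [0.1, 0.5, -4.6]
opening: 0.144
```

```bash
python3 - <<'E'
import h
from h import *
s=state();e=s['eef_pos'];print(e,s['tcp_rot'],s['ft_force'],s['opening'])
for f in('w17.png',):
    im,d,ci=load(f);P=cloud(d,ci)
    for x,y in((641,94),(650,-73)):
        A=P[(d>0)&(np.hypot(P[...,0]-x,P[...,1]-y)<15)&(P[...,2]>141)]; print(f,len(A),A.mean(0).round(1),A.min(0).round(1),A.max(0).round(1))
im,d,ci=snap('wrist','w21.png');h.CI=ci;P=cloud(d,ci);h_=e[2]+18;bar2(P,d,im,h_+12,h_+54,e[:2])
m=(d>0)&(abs(P[...,2]-h_-12)<6)&(np.hypot(P[...,0]-e[0],P[...,1]-e[1])<115); Q=P[m]; print('plane',np.linalg.lstsq(np.c_[Q[:,:2]-e[:2],np.ones(len(Q))],Q[:,2],rcond=None)[0].round(4))
A=P[(d>0)&(np.hypot(P[...,0]-640,P[...,1]-94)<18)&(P[...,2]>128)&(P[...,2]<155)]; print('tip thru hole',len(A),A.mean(0) if len(A) else '')
cv2.imwrite('pics/w21c.png',cv2.resize(im[40:300,200:440,::-1],None,fx=2.3,fy=2.3,interpolation=cv2.INTER_CUBIC))
E
```

```text
[645.42976897  11.75939017 161.5088618 ] [-3.14042953e+00 -4.33503990e-04  1.63418134e+00] [ 0.08841117  0.54144105 -4.6465411 ] 0.1441109300725255
w17.png 52 [640.2  92.3 143.6] [636.8  88.7 141.1] [644.1  96.2 147.7]
w17.png 36 [650.3 -73.8 143.7] [647.2 -77.2 141.2] [654.4 -71.4 147. ]
plate 10970 z 191.7 ((643.8013916015625, 19.516281127929688), (50.331764221191406, 179.94003295898438), 3.4965641498565674)
fin 2184 z 233.4 ((647.176025390625, 11.317815780639648), (31.410921096801758, 59.64533233642578), 16.861167907714844)
hole px 319.5 113.1 874.0 xy [639.2  93.8]
plane [-3.000000e-04 -1.200000e-03  1.917772e+02]
tip thru hole 239 [640.6840801   92.51780559 139.19374159]
```

View pics/w21c.png

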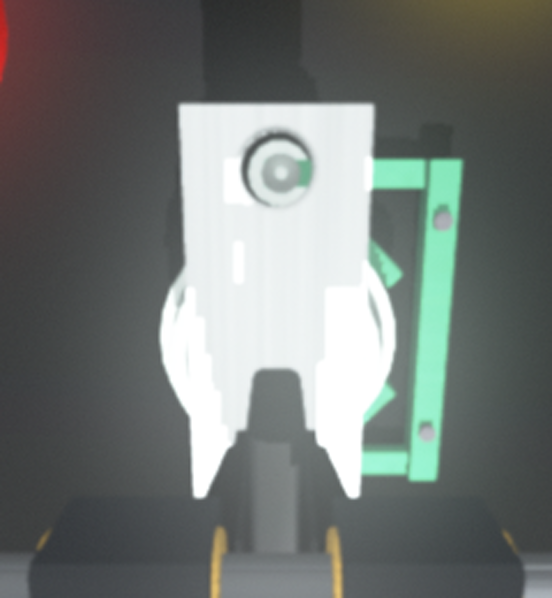

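The crop shows pin_left's tip at (281,171), almost centred in the hole at (278,168), and the bar is level. I'll shift about 1 mm and lower.

carry_out(moves=[{"dx": -0.001, "dy": 0.001, "dz": 0.005, "twist": 0}, {"dx": -0.001, "dy": 0.001, "dz": 0.015, "twist": 0}, {"dx": -0.001, "dy": 0.001, "dz": 0.024, "twist": 0}, {"dx": -0.001, "dy": 0.001, "dz": 0.03, "twist": 0}, {"dx": -0.001, "dy": 0.001, "dz": 0.03, "twist": 0}])

```text
t: 30.4
eef_pos: [646.3, 10.4, 130.9]
tcp_rot: [-3.14, -0.0, 1.633]
ft_force: [1.1, 0.3, -4.3]
opening: 0.143
```

carry_out(moves=[{"dx": 0, "dy": 0, "dz": 0.001, "twist": 0}, {"dx": 0, "dy": 0, "dz": 0.001, "twist": 0}])

```text
t: 30.6
eef_pos: [647.1, 10.3, 131.4]
tcp_rot: [3.141, -0.0, 1.633]
ft_force: [-0.7, 0.3, -4.3]
opening: 0.147
```

```bash
python3 - <<'E'
import h
from h import *
s=state();e=s['eef_pos'];print(e,s['tcp_rot'],s['ft_force'],s['opening'])
im,d,ci=snap('wrist','w22.png');h.CI=ci;P=cloud(d,ci);h_=e[2]+18.3;bar2(P,d,im,h_+12,h_+54,e[:2])
A=P[(d>0)&(np.hypot(P[...,0]-640,P[...,1]-94)<10)&(P[...,2]>125)&(P[...,2]<149)]; print('tip',len(A),A.mean(0))
E
```

```text
[647.05795693  10.28417087 131.40341475] [ 3.14114103e+00 -2.21096878e-05  1.63269076e+00] [-0.70981603  0.25122299 -4.32841059] 0.1468210506562227
plate 10974 z 161.6 ((645.6238403320312, 18.166366577148438), (50.31814193725586, 179.6085662841797), 3.632162570953369)
fin 2185 z 203.4 ((648.7342529296875, 9.710329055786133), (31.40109634399414, 60.07316970825195), 16.584735870361328)
hole px 319.5 113.1 877.0 xy [640.9  92.4]
tip 320 [640.7381303   92.58517677 139.12754811]
```

carry_out(moves=[{"dx": 0, "dy": 0, "dz": 0.006, "twist": 0}, {"dx": 0, "dy": 0, "dz": 0.012, "twist": 0}, {"dx": 0, "dy": 0, "dz": 0.018, "twist": 0}, {"dx": 0, "dy": 0, "dz": 0.024, "twist": 0}, {"dx": 0, "dy": 0, "dz": 0.027, "twist": 0}])

```text
t: 31.15
eef_pos: [646.6, 10.3, 103.3]
tcp_rot: [-3.141, -0.0, 1.633]
ft_force: [-0.9, 0.8, -4.5]
opening: 0.146
```

carry_out(moves=[{"dx": 0, "dy": 0, "dz": 0.001, "twist": 0}, {"dx": 0, "dy": 0, "dz": 0.002, "twist": 0}, {"dx": 0, "dy": 0, "dz": 0.003, "twist": 0}, {"dx": 0, "dy": 0, "dz": 0.003, "twist": 0}])

```text
t: 31.55
eef_pos: [647.0, 10.3, 101.3]
tcp_rot: [3.141, -0.0, 1.633]
ft_force: [-0.3, -0.4, -4.3]
opening: 0.148
```

carry_out(moves=[{"dx": 0, "dy": 0, "dz": 0.001, "twist": 0}, {"dx": 0, "dy": 0, "dz": 0.0015, "twist": 0}, {"dx": 0, "dy": 0, "dz": 0.0015, "twist": 0}])

```text
t: 31.85
eef_pos: [647.1, 10.3, 100.3]
tcp_rot: [3.141, 0.0, 1.633]
ft_force: [-2.3, -0.1, 2.1]
opening: 0.146
```

The bar rests (force went from -4.4 to +2 N at the expected height). Releasing and rising.

carry_out(moves=[{"dx": 0, "dy": 0, "dz": 0, "twist": 0}, {"dx": 0, "dy": 0, "dz": 0, "twist": 0}, {"dx": 0, "dy": 0, "dz": 0, "twist": 0}, {"dx": 0, "dy": 0, "dz": 0, "twist": 0}], grip=0.05)

```text
t: 32.25
eef_pos: [647.0, 10.3, 99.8]
tcp_rot: [3.141, -0.0, 1.633]
ft_force: [0.1, 0.4, -0.8]
opening: 0.424
```

carry_out(moves=[{"dx": 0, "dy": 0, "dz": -0.015, "twist": 0}, {"dx": 0, "dy": 0, "dz": -0.045, "twist": 0}, {"dx": 0, "dy": 0, "dz": -0.08, "twist": 0}, {"dx": 0, "dy": 0, "dz": -0.115, "twist": 0}, {"dx": 0, "dy": 0, "dz": -0.15, "twist": 0}])

```text
t: 32.75
eef_pos: [646.7, 10.3, 251.2]
tcp_rot: [3.141, -0.0, 1.633]
ft_force: [0.3, -0.5, 0.0]
opening: 0.524
```

carry_out(moves=[{"dx": 0, "dy": -0.04, "dz": 0, "twist": 0}, {"dx": 0, "dy": -0.08, "dz": 0, "twist": 0}, {"dx": 0, "dy": -0.12, "dz": 0, "twist": 0}, {"dx": 0, "dy": -0.12, "dz": 0, "twist": 0}, {"dx": 0, "dy": -0.12, "dz": 0, "twist": 0}])

```text
t: 33.25
eef_pos: [527.1, 2.8, 250.5]
tcp_rot: [3.14, 0.0, 1.632]
ft_force: [-0.0, 0.9, 0.3]
opening: 0.527
```

```bash
python3 - <<'E'
from h import *
s=state();print(s['eef_pos'],s['ft_force'],s['opening'])
for n in('wrist','top','scene'):
    im,d,ci=snap(n,n+'23.png');P=cloud(d,ci)
    m=(d>0)&(abs(P[...,2]-130)<7)&(abs(P[...,0]-646)<35)&(abs(P[...,1]-12)<110); Q=P[m]
    if len(Q)>20: print(n,len(Q),'z med',np.median(Q[:,2]).round(1),'plane',np.linalg.lstsq(np.c_[Q[:,:2]-[646,11],np.ones(len(Q))],Q[:,2],rcond=None)[0].round(4))
    rims(P,d,[('pan',646,11,50,60)])
    if n!='wrist':
        for k,x,y,z,r in(('bottle',598,458,240,16),('cap',729,221,16,19),('mug',748.5,-225,80,36)):rims(P,d,[(k,x,y,z,r)])
im=load('scene23.png')[0][90:330,180:480,::-1]
cv2.imwrite('pics/fin.png',cv2.resize(im,None,fx=2.5,fy=2.5,interpolation=cv2.INTER_CUBIC))
E
```

```text
[527.14925574   2.79171824 250.50617547] [-0.01914558  0.92795403  0.27504005] 0.5266190035633344
wrist 5310 z med 130.6 plane [1.720000e-02 1.000000e-04 1.305785e+02]
pan 684 z 50.3 ring [646.1   9.9  56.7] hull [656.2  18.2  71.6]
top 685 z med 130.3 plane [ 9.500000e-03 -8.000000e-04  1.303027e+02]
pan 110 z 49.2 ring [646.2  10.4  57.9] hull [646.5  11.7  59.5]
bottle 211 z 240.3 ring [597.3 457.2  11.8] hull [597.7 457.9  16.1]
cap 165 z 16.4 ring [728.7 220.5  13.4] hull [729.  220.9  18.5]
mug 186 z 79.1 ring [ 748.2 -224.9   33.4] hull [ 748.6 -225.2   35.2]
scene 911 z med 128.6 plane [-7.700000e-03 -1.600000e-03  1.286945e+02]
pan 242 z 48.2 ring [641.8   9.6  58.1] hull [644.8  10.6  62.5]
bottle 285 z 239.1 ring [599.1 460.6  11.8] hull [598.3 460.   16. ]
cap 188 z 14.9 ring [729.4 223.8  13.6] hull [729.2 223.1  18.3]
mug 115 z 76.8 ring [ 748.4 -223.1   33.5] hull [ 748.3 -223.5   35.4]
```

View pics/fin.png

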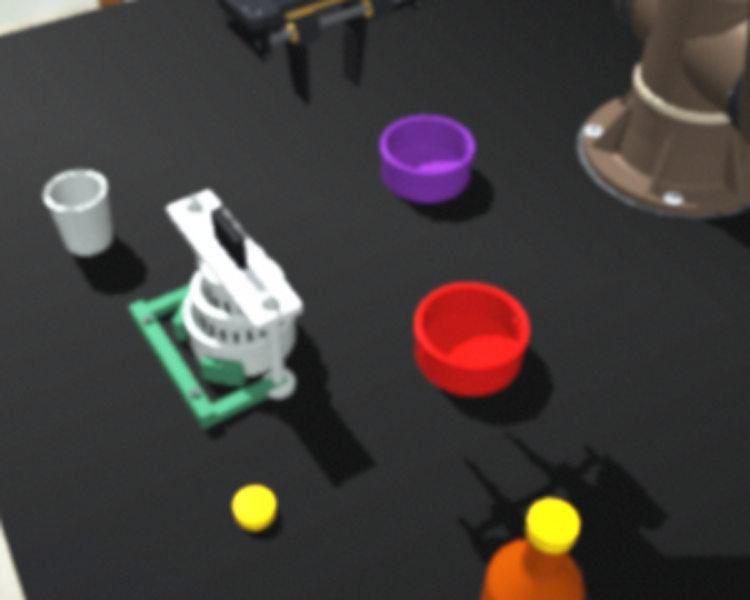

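The final view shows the bar flat over both pins, at (195,205) and (270,305), on the nested cups. The mug, cap and bottle have not moved, and the arm is clear. Handing in.

```bash
python3 -c "
from cell import *
print(job_done())"
```

```text
the job is handed in; nothing more can be done
None
```

The oil strainer is assembled and handed in, with about 33 s of the 72 s on the clock. I slid the pan along the bench against both stop blocks. Then I stood the medium cup in it and the narrow cup in that, and lowered the bar over both pins. I let go of the bar only once the force showed it resting.

**Last checks:**
- **Bar:** its top is at z = 130.6 mm in the wrist view and 130.3 mm in the top view, where 130 is expected. The scene camera reads 128.6 mm, but it read about 2 mm low throughout. The bar is level along its length. Across its width the three cameras' tilts disagree in sign (+1.0°, +0.5° and -0.4°), which I take as noise.
- **Cups and pan:** before the bar went on, the medium cup's rim measured 84 mm and the narrow cup's 118 mm, both as expected. The pan is still at its place.
- **Bystanders:** the bottle, cap and mug are within about 1 mm of where they started.

**What disagreed:**
- **First pinch on the pan missed:** the real fingertips sit about 38 mm above the stated TCP, so they passed over the rim without touching it. I measured this in the depth images and corrected for it in every later grasp.
- **Cameras:** they differed from each other by 2–3 mm, so I aligned the cups and the bar holes relative to the same wrist camera view.

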